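# Count two rivet nuts out of the drum on the counting scale

## Robot

A 6-joint arm with a two-finger parallel gripper is mounted at the origin on a cart in front of the work surface, level with it; the furniture and walls round the work are solid. World frame = base frame: x ahead of the robot, y to its left, z up, the work surface at z = 0. Lengths are in m, angles in degrees, forces in N, time in s.
With the tool pointing down it reaches from about 0.375 to 0.9 m from the base axis. Payload 3.1 kg.
Tool frame: the origin (TCP) lies on the centre line of the jaws, within the pads' length; the fingertips stand 8 mm ahead of it and the grasp point (between the pads) lies 11 mm behind it; z points along the fingers, y is the direction in which the jaws open and shut (so a half turn about z gives the same grasp; the last joint's range is limited). The gripper opens to 87 mm and grips with 3 to 60 N. Pads are 19 mm wide; open, the fingers measure 117 mm over their backs; the gripper's body (75 mm by 190 mm) begins 51 mm behind the grasp point.
Start: joints at [-86.717, 30.224, 82.088, -0, 67.689, -10.227], TCP at [0.146, -0.608, 0.197] pointing down, gripper open.
Joint ranges: [-176.69, 176.69], [-43.24, 126.21], [12.49, 139.97], [-82, 262], [0, 151.66], [-163.58, 163.58]. Speed limits (degrees/s): [159.86, 159.86, 180, 180, 180, 180].

## Interface

Orientations are given as a 3x3 rotation matrix whose columns are the frame's x, y, z axes.
In Python, from rig import * gives the robot as it stands. The module is installed in compiled form; this text tells all that it offers.
- The arm moves only by the tool arm_command, never from a script. Its argument "commands" is a list of rows, each an object with "translation": the shift along the tool's x, y, z scaled (see below), a list of three; "dr": the turn, a rotation vector about the tool's x, y, z scaled (see below), a list of three; "jaw": the closure, from 0 (fully open) to 1 (shut). In form: [{"translation": [x, y, z], "dr": [ax, ay, az], "jaw": jaw}, ...]. A call has 1 to 12 rows; each row shifts and turns the commanded pose from where the row before left it, along the tool's axes as they then stand; what a row does not reach is not made up. The controller multiplies each number of a shift by 25 mm and each number of a turn by 6 degrees. A row lasts 1/12 s, in which the tool goes at most 41.7 mm and 7.16 degrees, less where a joint would pass 70% of its speed; a pose out of reach is approached as far as the arm can. A call with a number of a shift or a turn outside -1 to 1 is refused whole. A call with a gripper value outside its range is refused whole. The fingers move at their own pace and stop on an object; the grip force is fixed at half the most. Time passes only in rows, so rows that do not move let the fingers close. It gives the time, the measured TCP pose, the force and the opening at its end, in the units of the state.
- read_state(): the state, without advancing time (a new reading comes with each control period).
- capture(name): name is "side" or "top"; returns (picture, depth): 420x560x3 uint8, red, green, blue; 420x560 float32, m along the optical axis (not along the pixel's ray), 0 where there is no reading.
- camera_model(name): a dict with "intrinsics" (3x3 intrinsics, pixels), "pose" (4x4, takes a point from camera to world coordinates). Camera axes: x right, y down, z forward; pixel columns grow to the right and rows downward; lengths in m; the calibration is good to about 2 mm. A picture is of the moment at which its call begins. camera_model takes no time and is no camera call.
- hand_in(): hands the job in, once; it reports no verdict.
The state is a dict: "time_s": time; "joint_positions": joint angles; "qvel": joint speeds; "tau": joint torques, N m; "position": TCP position; "tcp_rot": TCP orientation; "force": force on the tool from outside, world axes, zero at the start; "moment": the same for the moment, N m; "opening": opening from 0.0 (shut) to 1.0 (fully open).
Only numpy, scipy, OpenCV 4.12 (cv2) and the standard library are available. Lean on these libraries where they do the work, as an engineer would, in place of code of your own. Each camera call takes 0.05 s, during which the arm holds its last target.

## Task

Set the empty parts tray on the scale's pan under the outlet of the nut drum and let go of it, then zero the scale with the round key on its terminal. Turn the drum clockwise until exactly two rivet nuts have dropped into the tray, one after the other, then book them with the oblong key. Press each key only until it clicks, never on down to its stop, where its dome would crack, and leave the tray with the two nuts on the pan and the things standing around where they are.

Things in the scene. Friction and masses are not known exactly. Their poses are not given: they have to be found in the camera images.
- tray_mid (a point): Empty dark parts tray, loose, open on top, 77 x 152 mm, 43 mm high, 0.16 kg. The point is its centre, half-way up; z up, y along its length. Its walls are 3 mm sheets rising to the rim, 21.5 mm above the point; pinch one from above, one finger inside. Mid-planes: end walls y = +-68.5 mm (68 mm wide), long walls x = +-31.5 mm. Inside floor 13.5 mm below the point.
- pan_mid (a point): Centre of the top of the scale's flat steel pan, 150 (x) x 210 (y) mm, fixed, 72 mm above the worktop. Axes of the scale: x to its back, y to its left, z up. The drum's square floor plate (122 mm) hangs over the pan's right half, from y = -26 mm on, underside 160 mm above the worktop (outlet tube 148): slide the tray in below it from the left (+y).
- display (a point): Centre of the top of the grey display head of the scale's terminal, a separate desk console right of the scale, fixed, 106 x 170 mm, 141 mm high, turned with its front half to the robot, half to the scale. The head is 57 (x) x 170 (y) x 34 mm and stands out over the sloping key panel. Axes of the terminal: x to its back, y to its left, z up.
- outlet (a point): Centre of the mouth of the drum's outlet, a tube 38 mm wide under the drum, 148 mm above the worktop, 45 mm right (-y) of pan_mid, axes of the scale; nuts fall straight down from it. A tray lying along the scale's y with its centre 30 to 42 mm left (+y) of this point catches the nuts and leaves room for a hand at its left end.
- drum (a joint): Drum (upright axis, clear wall, ten pockets 0.628 rad apart): angle in rad, growing clockwise seen from above, starts near 0, stays where left, range -0.1 to 3.6. The pocket over the outlet starts empty; the next five hold a nut each. The first nut drops near 0.36, the second near 1.0, the third near 1.62: 1.3 is a safe stop.
- drum_knob (a point): Grip point of the black bar knob on the drum's axis, 12 mm thick, 46 mm long, 34 mm high; its top 14 mm above the point, its foot 20 mm below. It turns the drum (0.03 N m). The bar lies along this frame's y; z up. The drum's wall, 116 mm wide, ends 23 mm below the point.
- round_key (a joint): Round white key, 24 mm across, left on the terminal's sloping panel: zeroes the scale. Value: travel in m, 0 up, stop at 0.007. A snap dome: resistance rises to a peak of 5.7 N at 1.8 mm, then clicks, falling to 2.8 N at 4.8 mm, then climbs: 6 N at 6.2 mm, 10 N at the stop. Clicked from 3 mm on; from 6.3 mm on it is driven too far. Springs back.
- round_key_top (a point): Centre of the round key's top, 10 mm proud of the panel; moves with the key. z points out of the panel along the key's line of travel, 30 deg from vertical towards the terminal's front; y to the terminal's left. The display head overhangs it, 48 mm above and from 7 mm behind this point, so press from the front with the tool along -z of this frame.
- oblong_key (a joint): Oblong white key, 22 x 38 mm (long side along y), right on the terminal's panel: books the count. Value: travel in m, 0 up, stop at 0.007. A snap dome: resistance rises to a peak of 5.7 N at 1.8 mm, then clicks, falling to 2.8 N at 4.8 mm, then climbs: 6 N at 6.2 mm, 10 N at the stop. Clicked from 3 mm on; from 6.3 mm on it is driven too far. Springs back.
- oblong_key_top (a point): Centre of the oblong key's top, 80 mm to the right of the round key's; axes, overhang and way to press as for the round key.
- nut_0_mid (a point): Steel rivet nut, 16 mm across its flange, 17 mm high, 14 g, loose in the drum; its centre, half-way up. It is the next to come to the outlet.
- nut_1_mid (a point): Steel rivet nut, 16 mm across its flange, 17 mm high, 14 g, loose in the drum; its centre, half-way up. It is number 2 in the order in which they come to the outlet.
- nut_2_mid (a point): Steel rivet nut, 16 mm across its flange, 17 mm high, 14 g, loose in the drum; its centre, half-way up. It is number 3 in the order in which they come to the outlet.
- nut_3_mid (a point): Steel rivet nut, 16 mm across its flange, 17 mm high, 14 g, loose in the drum; its centre, half-way up. It is number 4 in the order in which they come to the outlet.
- nut_4_mid (a point): Steel rivet nut, 16 mm across its flange, 17 mm high, 14 g, loose in the drum; its centre, half-way up. It is number 5 in the order in which they come to the outlet.
- tray: The same tray, by its underside's centre.
- carton: Bystander: a closed cardboard carton, 65 x 70 x 55 mm; origin at the centre of its underside. Leave it alone.
- gauge: Bystander: a plug gauge with a black grip, 12 x 98 x 12 mm, lying; origin at the centre of its underside. Leave it alone.
- bracket: Bystander: a bent sheet bracket, 42 x 81 x 48 mm; origin at the centre of its underside. Leave it alone.

How it is judged (in metres and radians):
On the way, in this order (a step that is already met when the one before it is completed fails the run):
1. the tray stands on the pan, let go (height (world z) of tray_mid between 0.086 and 0.1 m and angle between tray_mid's own z axis and vertical below 0.09 rad and x of tray_mid in the frame of pan_mid between -0.05 and 0.05 m and y of tray_mid in the frame of pan_mid between -0.08 and 0.08 m and contact force between the fingers and tray below 0.05 N), for 0.2 s.
2. the round key has clicked (value of joint round_key above 0.003 m), for 0.02 s.
3. the round key is up again (value of joint round_key below 0.0008 m), for 0.05 s.
4. the first nut lies in the tray, the others still in the drum (x of nut_0_mid in the frame of tray_mid between -0.033 and 0.033 m and y of nut_0_mid in the frame of tray_mid between -0.069 and 0.069 m and z of nut_0_mid in the frame of tray_mid between -0.021 and 0.019 m and height (world z) of each of nut_1_mid, nut_2_mid, nut_3_mid, nut_4_mid above 0.155 m), for 0.05 s.
5. the second nut lies in the tray as well, the other three still in the drum (x of nut_0_mid in the frame of tray_mid between -0.033 and 0.033 m and y of nut_0_mid in the frame of tray_mid between -0.069 and 0.069 m and z of nut_0_mid in the frame of tray_mid between -0.021 and 0.019 m and x of nut_1_mid in the frame of tray_mid between -0.033 and 0.033 m and y of nut_1_mid in the frame of tray_mid between -0.069 and 0.069 m and z of nut_1_mid in the frame of tray_mid between -0.021 and 0.019 m and height (world z) of each of nut_2_mid, nut_3_mid, nut_4_mid above 0.155 m), for 0.1 s.
6. the oblong key has clicked (value of joint oblong_key above 0.003 m), for 0.02 s.
At the end, for the whole second after the job is handed in: The tray stands flat and still on the pan (centre within 50 mm of the pan's centre along x and 80 mm along y) with exactly the first two nuts inside it below its rim; the other three nuts are still in the drum; both keys are up again (within 0.8 mm) (all of step 5 and height (world z) of tray_mid between 0.086 and 0.1 m and angle between tray_mid's own z axis and vertical below 0.09 rad and x of tray_mid in the frame of pan_mid between -0.05 and 0.05 m and y of tray_mid in the frame of pan_mid between -0.08 and 0.08 m and value of joint each of round_key, oblong_key below 0.0008 m and linear speed of tray below 0.02 m/s); the robot touches nothing.
It fails at once if a key is driven past its click towards its stop (6.3 mm of travel or more) (value of joint any of round_key, oblong_key above 0.0063 m).
It fails at once if the round key is pressed to its click after a nut has left the drum (the count is wiped out) (value of joint round_key above 0.003 m and not (height (world z) of nut_0_mid above 0.155 m)).
It fails at once if the oblong key is pressed to its click before two nuts have left the drum (value of joint oblong_key above 0.003 m and height (world z) of nut_1_mid above 0.155 m).
It fails at once if more than two nuts leave the drum (height (world z) of any of nut_2_mid, nut_3_mid, nut_4_mid below 0.145 m).
It fails at once if a bystander is shifted by more than 30 mm (distance of any of carton, gauge, bracket from where it was at the start of the episode above 0.03 m).
It also fails if it takes over 72 s, if anything falls off the work surface, if the arm or the gripper's body presses on something with over 40 N, if the wrist force passes 120 N, or if a joint passes its speed limit or range.

## Working session

There is one attempt and no reset: what is moved stays moved. The work goes in short steps, Python scripts to look and compute and a tool call to move; the robot and the scene stay as the last step left them, time stands still between calls to the robot, and variables do not carry over. Pictures are saved under pics/ and viewed, and the job is handed in when it is done.

Besides the shell and the picture viewer there is one more tool, called after "Call:" as name([rows], argument=value, ...), one row to a line, values as JSON. arm_command: Moves the arm, as the interface text tells. Its arguments: {"type":"object","properties":{"commands":{"type":"array"}},"required":["commands"]}

```bash
mkdir -p pics; python3 - <<'E'
from rig import *
import cv2,numpy as np
for n in ["side","top"]:
    p,d=capture(n); np.savez(f"pics/{n}0.npz",p=p,d=d)
    cv2.imwrite(f"pics/{n}0.png",p[:,:,::-1])
    m=camera_model(n); print(n,np.round(m["intrinsics"],1).tolist(),np.round(m["pose"],4).tolist())
s=read_state(); print(s)
E
```

```text
side [[514.0, 0.0, 285.4], [0.0, 514.0, 218.0], [0.0, 0.0, 1.0]] [[0.9572, -0.11, 0.2676, 0.1504], [-0.2893, -0.3775, 0.8796, -1.2438], [0.0043, -0.9194, -0.3932, 0.7209], [0.0, 0.0, 0.0, 1.0]]
top [[416.2, 0.0, 288.5], [0.0, 416.2, 208.9], [0.0, 0.0, 1.0]] [[0.021, -0.9808, 0.1941, 0.3393], [-0.9994, -0.0155, 0.0302, -0.03], [-0.0266, -0.1947, -0.9805, 1.1461], [0.0, 0.0, 0.0, 1.0]]
{'time_s': 0.1, 'joint_positions': array([-8.67145849e+01,  3.02744386e+01,  8.21493809e+01, -1.11392466e-03,
        6.76878483e+01, -1.02292397e+01]), 'qvel': array([-0.05266894, -0.07728221, -0.20702466, -0.00276134, -0.02802956,
       -0.0908884 ]), 'tau': array([-8.30366901e-06, -4.40985167e+01, -1.77151448e+01,  6.34699222e-02,
        5.34007384e-02, -4.71017529e-05]), 'position': array([ 0.1460199 , -0.60697833,  0.19605909]), 'tcp_rot': array([[ 9.72308471e-01,  2.33701133e-01, -1.29651649e-04],
       [ 2.33700938e-01, -9.72306582e-01,  1.94473436e-03],
       [ 3.28425472e-04, -1.92118141e-03, -9.99998101e-01]]), 'force': array([-0.67607729,  0.07669015,  0.76994885]), 'moment': array([ 0.03322857, -0.00695171, -0.04105784]), 'opening': 0.9996257718856982}
```

View pics/side0.png

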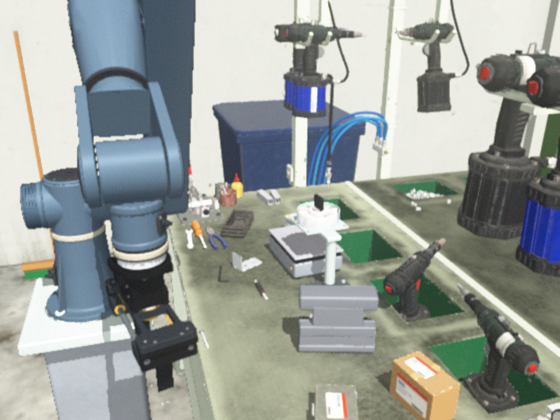

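View pics/top0.png

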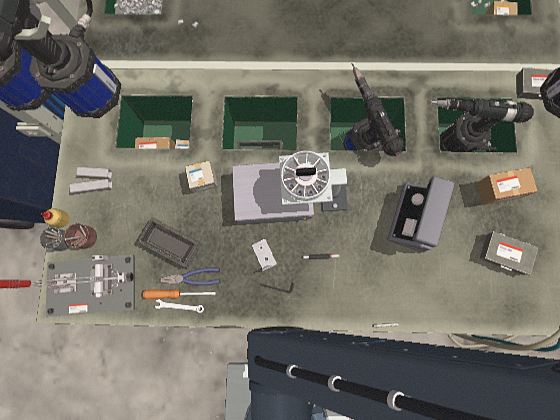

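The top view shows the tray at about (165,242), the pan at (275,193), the drum at (305,175) and the terminal at (420,212). I'll zoom in on these.

```bash
cat > h.py <<'E'
from rig import *
import cv2,numpy as np
def cm(n):
    m=camera_model(n); return np.array(m["intrinsics"]),np.array(m["pose"])
def ray(n,uv):
    K,T=cm(n); d=np.linalg.inv(K)@np.array([uv[0],uv[1],1.]); return T[:3,3],T[:3,:3]@d
def onz(n,uv,z):
    o,d=ray(n,uv); return o+d*(z-o[2])/d[2]
def proj(n,p):
    K,T=cm(n); c=T[:3,:3].T@(np.asarray(p)-T[:3,3]); q=K@c; return q[:2]/q[2]
def cloud(n,d):
    K,T=cm(n); v,u=np.mgrid[:d.shape[0],:d.shape[1]]
    c=np.stack([(u-K[0,2])/K[0,0]*d,(v-K[1,2])/K[1,1]*d,d],-1)
    return c@T[:3,:3].T+T[:3,3]
E
python3 - <<'E'
from h import *
im=cv2.imread("pics/top0.png")
a=cv2.resize(im[140:300,120:320],None,fx=4,fy=4,interpolation=cv2.INTER_CUBIC)[:600]
cv2.imwrite("pics/zl.png",a)
a=cv2.resize(im[160:270,260:470],None,fx=3.8,fy=3.8,interpolation=cv2.INTER_CUBIC)
cv2.imwrite("pics/zr.png",a)
im=cv2.imread("pics/side0.png")
a=cv2.resize(im[180:360,210:390],None,fx=3.3,fy=3.3,interpolation=cv2.INTER_CUBIC)
cv2.imwrite("pics/zs.png",a)
f=np.load("pics/top0.npz"); X=cloud("top",f["d"])
for nm,(u,v) in dict(pan=(245,205),pan2=(300,207),knob=(306,171),drum=(290,165),disp=(435,210),k1=(418,200),k2=(410,228),trayfloor=(165,243),table=(230,260)).items(): print(nm,X[v,u].round(4))
E
```

```text
pan [0.5609 0.1187 0.0707]
pan2 [ 0.5584 -0.027   0.0675]
knob [ 0.6076 -0.0397  0.2366]
drum [ 0.6431 -0.0011  0.1661]
disp [ 0.5406 -0.3554  0.1441]
k1 [ 0.5832 -0.3385  0.0626]
k2 [ 0.508  -0.3149  0.0625]
trayfloor [0.463  0.3448 0.0083]
table [ 0.4203  0.1636 -0.0007]
```

View pics/zl.png

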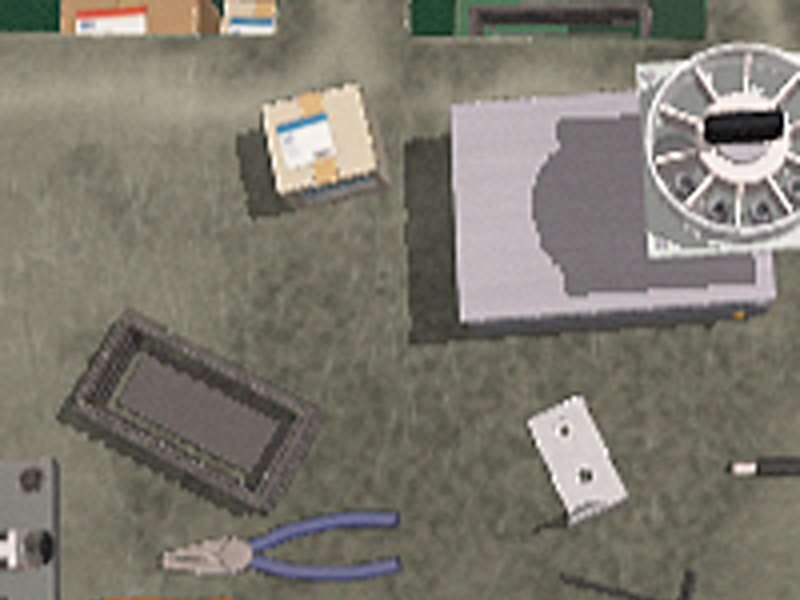

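View pics/zr.png

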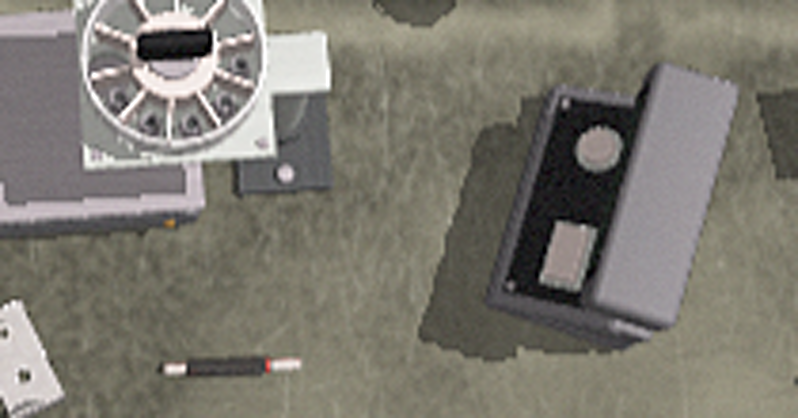

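View pics/zs.png

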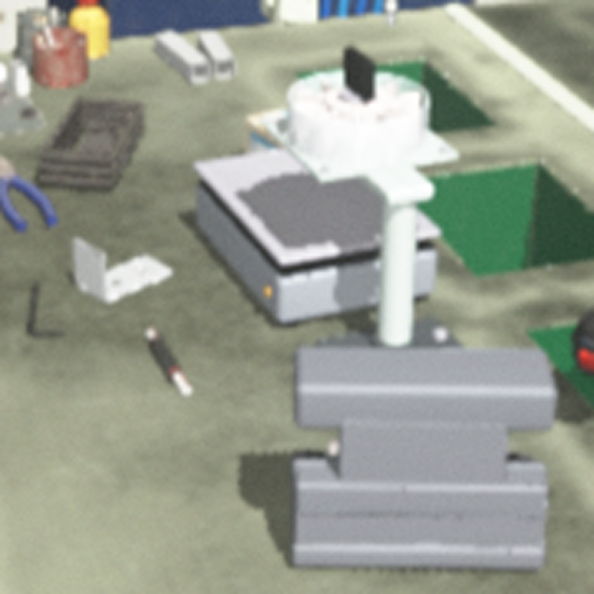

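```bash
python3 - <<'E'
from h import *
f=np.load("pics/top0.npz"); p=f["p"];d=f["d"]; X=cloud("top",d); 
g=p.astype(int).sum(2)/3
vv,uu=np.mgrid[:420,:560]
def box(u0,u1,v0,v1): return (uu>=u0)&(uu<u1)&(vv>=v0)&(vv<v1)
def big(m):
    n,l,s,c=cv2.connectedComponentsWithStats(m.astype(np.uint8)); i=1+np.argmax(s[1:,4]); return l==i
def rect(m,z,name):
    ct,_=cv2.findContours(m.astype(np.uint8),cv2.RETR_EXTERNAL,cv2.CHAIN_APPROX_NONE)
    c=max(ct,key=cv2.contourArea)[:,0]
    P=np.array([onz("top",q,z)[:2] for q in c],np.float32)*1000
    r=cv2.minAreaRect(P); print(name,len(c),r,"cz",z); return r
# tray: dark, z>0.02
m=big(box(130,200,210,275)&(X[...,2]>0.03)); print("tray z",np.percentile(X[...,2][m],[5,50,95]));rect(m,0.043,"tray rim")
m=big(box(130,200,210,275)&(X[...,2]>0.006)); rect(m,0.02,"tray any")
# pan
m=big(box(225,320,150,230)&(abs(X[...,2]-0.072)<0.012)); rect(m,0.072,"pan")
for v in (180,190,200,210):
    q=np.where(m[v])[0]; print(v,q.min(),q.max(),onz("top",(q.min()-.5,v),.072)[:2],)
for u in (240,255,270,285,300):
    q=np.where(m[:,u])[0]; print(u,q.min(),q.max(),onz("top",(u,q.min()-.5),.072)[:2],onz("top",(u,q.max()+.5),.072)[:2])
# plate
m=big(box(270,340,140,215)&(X[...,2]>0.15)&(X[...,2]<0.19)); rect(m,0.165,"plate")
m=big(box(270,340,140,215)&(X[...,2]>0.19));r=rect(m,0.20,"drum/knob")
z=X[...,2]
m=box(270,340,140,215)&(g<60)&(z>0.215); m=big(m); rect(m,np.median(z[m]),"knob"); print(z[m].min(),np.median(z[m]),z[m].max())
m=box(395,460,170,260)&(z>0.13)&(z<0.155); m=big(m); rect(m,0.141,"display"); print(np.median(z[m]))
m=box(400,420,175,245)&(g>110)&(z<0.08)&(z>0.04)
n,l,s,c=cv2.connectedComponentsWithStats(m.astype(np.uint8))
for i in range(1,n):
    if s[i,4]>20: print("key",s[i],c[i],onz("top",c[i],0.059),X[l==i].mean(0)); rect(l==i,0.059,"k")
E
```

```text
tray z [0.03544009 0.04069641 0.04604559]
tray rim 146 ((463.6748962402344, 325.6864013671875), (152.47903442382812, 78.62377166748047), 63.1649055480957) cz 0.043
tray any 149 ((465.3005065917969, 329.43310546875), (163.20693969726562, 80.15894317626953), 63.79862976074219) cz 0.02
pan 262 ((604.4456176757812, 48.124237060546875), (149.8865966796875, 209.49021911621094), 5.080941200256348) cz 0.072
180 233 280 [0.62849236 0.15493258]
190 233 280 [0.60094603 0.15362686]
200 234 281 [0.57370501 0.14967   ]
210 234 313 [0.54668626 0.14840204]
240 165 219 [0.6719808  0.13666357] [0.52153918 0.13006491]
255 164 218 [0.67530568 0.09619173] [0.52485239 0.09065572]
270 163 217 [0.67862715 0.05576151] [0.52816228 0.05128599]
285 204 216 [0.56632137 0.01274713] [0.53146886 0.01195566]
300 203 215 [ 0.56962764 -0.02678848] [ 0.53477213 -0.02733532]
plate 254 ((609.8590087890625, -48.27196502685547), (121.39793395996094, 146.78753662109375), 1.4619495868682861) cz 0.165
drum/knob 138 ((610.4194946289062, -37.78956604003906), (114.75422668457031, 113.24707794189453), 0.6762202978134155) cz 0.2
knob 46 ((608.1358642578125, -38.608070373535156), (15.071775436401367, 44.17047882080078), 5.699648857116699) cz 0.23533943831208604
0.21517715933474557 0.23533943831208604 1.1461406802010645
display 167 ((541.0911254882812, -353.125), (60.24274826049805, 170.83201599121094), 72.32553100585938) cz 0.141
0.14111122906723894
key [412 193   8  12  74] [415.82432432 198.68918919] [ 0.58747587 -0.33396721  0.059     ] [ 0.58797242 -0.33455625  0.05682259]
k 30 ((588.1605834960938, -333.1309814453125), (18.427288055419922, 30.11243438720703), 87.73982238769531) cz 0.059
key [402 218  15  18 178] [409.07303371 226.75280899] [ 0.51179377 -0.31354527  0.059     ] [ 0.51195742 -0.31376597  0.05808799]
k 49 ((512.0355834960938, -313.5989685058594), (27.514699935913086, 45.791107177734375), 72.4554214477539) cz 0.059
```

```bash
python3 - <<'E'
from h import *
f=np.load("pics/top0.npz"); d=f["d"]; X=cloud("top",d); z=X[...,2]
c=np.array([.4637,.3257]); a=np.radians(-26.8); R=np.array([[np.cos(a),-np.sin(a)],[np.sin(a),np.cos(a)]])
L=(X[...,:2]-c)@R
np.set_printoptions(linewidth=200,suppress=True,precision=1)
for y0 in(-.03,.0,.03):
    m=(abs(L[...,1]-y0)<.004)&(abs(L[...,0])<.05); o=np.argsort(L[m][:,0]); print((np.c_[L[m][o,0],z[m][o]]*1000).round(0).astype(int).tolist())
m=(abs(L[...,0])<.006)&(abs(L[...,1])<.09); o=np.argsort(L[m][:,1]); print((np.c_[L[m][o,1],z[m][o]]*1000).round(0).astype(int)[::2].tolist())
m=(abs(X[...,0]-.5)<.13)&(abs(X[...,1]-.38)<.14)&(z>.07)&(z<.5); print("tall near",m.sum(), X[m].max(0) if m.any() else 0)
m=(X[...,0]>.3)&(X[...,0]<.75)&(abs(X[...,1]+.0)<.7)&(z>.16)&(z<.8)
for i in range(0,560,20):
    mm=m.copy(); mm[:,:i]=0; mm[:,i+20:]=0
    if mm.sum()>5: print(i,X[mm].min(0),X[mm].max(0))
E
```

```text
[[-49, -1], [-48, -1], [-47, -1], [-45, 4], [-45, 2], [-44, -2], [-44, -1], [-43, 4], [-42, -1], [-38, 40], [-37, 42], [-36, 41], [-36, 39], [-34, 39], [-33, 44], [-32, 44], [-30, 48], [-30, 37], [-30, 44], [-29, 25], [-29, 11], [-29, 35], [-29, -1], [-27, 0], [-26, 3], [-26, 4], [-25, 4], [-24, -2], [-22, 9], [-21, 6], [-20, 4], [-19, 11], [-18, 11], [-17, 4], [-17, 11], [-16, 5], [-15, 11], [-14, 8], [-12, 6], [-11, 7], [-11, 8], [-10, 4], [-9, 10], [-8, 6], [-7, 6], [-6, 7], [-5, 2], [-4, 8], [-3, 5], [-2, 8], [-1, 7], [0, 8], [1, 11], [1, 10], [2, 6], [3, 6], [4, 8], [5, 8], [6, 7], [7, 11], [8, 9], [9, 9], [11, 10], [11, 8], [12, 9], [13, 7], [14, 8], [14, 7], [15, 8], [17, 8], [18, 9], [19, 6], [20, 8], [20, 9], [22, 8], [23, 2], [24, 4], [25, 2], [26, 3], [27, -2], [28, -1], [29, 40], [30, 44], [30, 40], [31, 43], [33, 46], [34, 37], [35, 41], [36, 44], [38, 36], [39, -1], [40, 1], [40, 1], [41, -2], [42, -1], [43, -1], [44, -3], [45, 4], [46, 0], [47, 1], [47, -4], [49, 0], [50, 3], [50, -1]]
[[-49, -3], [-48, 1], [-48, 1], [-46, 1], [-45, 2], [-44, 2], [-43, 0], [-38, 39], [
[... 2965 characters left out ...]
, [54, 8], [55, 10], [56, 9], [57, 9], [59, 11], [59, 6], [61, 8], [64, 2], [66, 2], [67, 17], [68, 3], [68, 16], [68, 0], [68, 25], [69, 38], [69, 17], [69, 27], [69, 39], [69, 40], [69, 44], [69, 42], [70, 6], [70, 47], [70, 42], [70, 25], [72, 45], [72, 41], [76, 38], [77, 39]]
tall near 0 0
0 [0.3 0.4 0.2] [0.7 0.7 0.6]
20 [0.7 0.4 0.4] [0.7 0.5 0.6]
40 [0.7 0.3 0.4] [0.7 0.5 0.6]
60 [0.7 0.4 0.4] [0.7 0.4 0.5]
80 [0.7 0.3 0.4] [0.7 0.4 0.5]
100 [0.7 0.3 0.4] [0.7 0.4 0.4]
260 [0.7 0.  0.2] [0.7 0.  0.2]
280 [ 0.5 -0.   0.2] [0.7 0.  0.2]
300 [ 0.6 -0.1  0.2] [ 0.7 -0.   0.2]
320 [ 0.6 -0.1  0.2] [ 0.7 -0.1  0.2]
340 [ 0.6 -0.1  0.2] [ 0.6 -0.1  0.2]
540 [ 0.7 -0.5  0.4] [ 0.7 -0.5  0.4]
```

```bash
python3 - <<'E'
from h import *
im=cv2.imread("pics/top0.png")
cv2.imwrite("pics/zt.png",cv2.resize(im[212:276,128:208],None,fx=9,fy=9,interpolation=cv2.INTER_NEAREST))
E
```

```text
(no output)
```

View pics/zt.png

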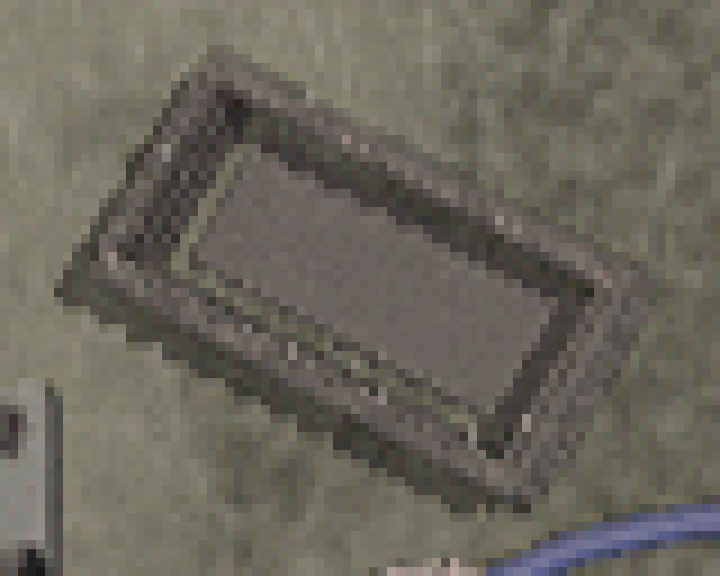

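Call:
arm_command([
  {"translation": [0, 0, -0.46], "dr": [0, 0, -0.92], "jaw": 0.5},
  {"translation": [0, 0, -0.46], "dr": [0, 0, -0.92], "jaw": 0.5},
  {"translation": [0, 0, -0.46], "dr": [0, 0, -0.92], "jaw": 0.5},
  {"translation": [0, 0, -0.46], "dr": [0, 0, -0.92], "jaw": 0.5},
  {"translation": [0, 0, -0.46], "dr": [0, 0, -0.92], "jaw": 0.5},
  {"translation": [0, 0, -0.46], "dr": [0, 0, -0.92], "jaw": 0.5},
  {"translation": [0, 0, -0.46], "dr": [0, 0, -0.92], "jaw": 0.5},
  {"translation": [0, 0, -0.46], "dr": [0, 0, -0.92], "jaw": 0.5},
  {"translation": [0, 0, -0.46], "dr": [0, 0, -0.92], "jaw": 0.5},
])

```text
time_s: 0.85
position: [0.146, -0.6072, 0.3004]
tcp_rot: [[0.447, 0.895, -0.0], [0.895, -0.447, 0.001], [0.001, -0.001, -1.0]]
force: [-0.0, -0.1, -0.3]
opening: 0.516
```

Call:
arm_command([
  {"translation": [1, 0.25, 0], "dr": [0, 0, 0], "jaw": 0.5},
  {"translation": [1, 0.25, 0], "dr": [0, 0, 0], "jaw": 0.5},
  {"translation": [1, 0.25, 0], "dr": [0, 0, 0], "jaw": 0.5},
  {"translation": [1, 0.25, 0], "dr": [0, 0, 0], "jaw": 0.5},
  {"translation": [1, 0.25, 0], "dr": [0, 0, 0], "jaw": 0.5},
  {"translation": [1, 0.25, 0], "dr": [0, 0, 0], "jaw": 0.5},
  {"translation": [1, 0.25, 0], "dr": [0, 0, 0], "jaw": 0.5},
  {"translation": [1, 0.25, 0], "dr": [0, 0, 0], "jaw": 0.5},
  {"translation": [1, 0.25, 0], "dr": [0, 0, 0], "jaw": 0.5},
])

```text
time_s: 1.6
position: [0.2982, -0.4308, 0.3]
tcp_rot: [[0.451, 0.892, -0.0], [0.892, -0.451, 0.001], [0.001, -0.001, -1.0]]
force: [-0.5, -0.8, -0.3]
opening: 0.501
```

Call:
arm_command([
  {"translation": [1, 0.25, 0], "dr": [0, 0, 0], "jaw": 0.5},
  {"translation": [1, 0.25, 0], "dr": [0, 0, 0], "jaw": 0.5},
  {"translation": [1, 0.25, 0], "dr": [0, 0, 0], "jaw": 0.5},
  {"translation": [1, 0.25, 0], "dr": [0, 0, 0], "jaw": 0.5},
  {"translation": [1, 0.25, 0], "dr": [0, 0, 0], "jaw": 0.5},
  {"translation": [1, 0.25, 0], "dr": [0, 0, 0], "jaw": 0.5},
  {"translation": [1, 0.25, 0], "dr": [0, 0, 0], "jaw": 0.5},
  {"translation": [1, 0.25, 0], "dr": [0, 0, 0], "jaw": 0.5},
  {"translation": [1, 0.25, 0], "dr": [0, 0, 0], "jaw": 0.5},
])

```text
time_s: 2.35
position: [0.4498, -0.2554, 0.3001]
tcp_rot: [[0.451, 0.892, -0.001], [0.892, -0.451, 0.001], [0.0, -0.001, -1.0]]
force: [0.4, -0.1, -0.4]
opening: 0.501
```

Call:
arm_command([
  {"translation": [0.94, -0.36, 0], "dr": [0, 0, 0], "jaw": 0.5},
  {"translation": [0.94, -0.36, 0], "dr": [0, 0, 0], "jaw": 0.5},
  {"translation": [0.94, -0.36, 0], "dr": [0, 0, 0], "jaw": 0.5},
  {"translation": [0.94, -0.36, 0], "dr": [0, 0, 0], "jaw": 0.5},
  {"translation": [0.94, -0.36, 0], "dr": [0, 0, 0], "jaw": 0.5},
  {"translation": [0.94, -0.36, 0], "dr": [0, 0, 0], "jaw": 0.5},
  {"translation": [0.94, -0.36, 0], "dr": [0, 0, 0], "jaw": 0.5},
  {"translation": [0.94, -0.36, 0], "dr": [0, 0, 0], "jaw": 0.5},
  {"translation": [0.94, -0.36, 0], "dr": [0, 0, 0], "jaw": 0.5},
  {"translation": [0.94, -0.36, 0], "dr": [0, 0, 0], "jaw": 0.5},
  {"translation": [0.94, -0.36, 0], "dr": [0, 0, 0], "jaw": 0.5},
  {"translation": [0.94, -0.36, 0], "dr": [0, 0, 0], "jaw": 0.5},
])

```text
time_s: 3.35
position: [0.4797, 0.0449, 0.3001]
tcp_rot: [[0.451, 0.893, -0.001], [0.893, -0.451, 0.0], [-0.0, -0.001, -1.0]]
force: [0.3, -0.2, 0.3]
opening: 0.5
```

Call:
arm_command([
  {"translation": [0.94, -0.36, 0], "dr": [0, 0, 0], "jaw": 0.5},
  {"translation": [0.94, -0.36, 0], "dr": [0, 0, 0], "jaw": 0.5},
  {"translation": [0.94, -0.36, 0], "dr": [0, 0, 0], "jaw": 0.5},
  {"translation": [0.94, -0.36, 0], "dr": [0, 0, 0], "jaw": 0.5},
  {"translation": [0.94, -0.36, 0], "dr": [0, 0, 0], "jaw": 0.5},
  {"translation": [0.94, -0.36, 0], "dr": [0, 0, 0], "jaw": 0.5},
  {"translation": [0.94, -0.36, 0], "dr": [0, 0, 0], "jaw": 0.5},
  {"translation": [0.94, -0.36, 0], "dr": [0, 0, 0], "jaw": 0.5},
  {"translation": [0.94, -0.36, 0], "dr": [0, 0, 0], "jaw": 0.5},
  {"translation": [0.94, -0.36, 0], "dr": [0, 0, 0], "jaw": 0.5},
  {"translation": [0.94, -0.36, 0], "dr": [0, 0, 0], "jaw": 0.5},
  {"translation": [0.94, -0.36, 0], "dr": [0, 0, 0], "jaw": 0.5},
])

```text
time_s: 4.35
position: [0.5106, 0.3451, 0.2998]
tcp_rot: [[0.451, 0.893, -0.001], [0.893, -0.451, -0.001], [-0.001, -0.001, -1.0]]
force: [0.4, -0.5, 0.0]
opening: 0.502
```

Call:
arm_command([
  {"translation": [0, 0, 1], "dr": [0, 0, 0], "jaw": 0.5},
  {"translation": [0, 0, 1], "dr": [0, 0, 0], "jaw": 0.5},
  {"translation": [0, 0, 1], "dr": [0, 0, 0], "jaw": 0.5},
  {"translation": [0, 0, 1], "dr": [0, 0, 0], "jaw": 0.5},
  {"translation": [0, 0, 1], "dr": [0, 0, 0], "jaw": 0.5},
  {"translation": [0, 0, 1], "dr": [0, 0, 0], "jaw": 0.5},
  {"translation": [0, 0, 1], "dr": [0, 0, 0], "jaw": 0.5},
  {"translation": [0, 0, 0.5], "dr": [0, 0, 0], "jaw": 0.5},
  {"translation": [0, 0, 0], "dr": [0, 0, 0], "jaw": 0.5},
])

```text
time_s: 5.1
position: [0.508, 0.3426, 0.1089]
tcp_rot: [[0.451, 0.892, -0.008], [0.892, -0.451, -0.004], [-0.007, -0.006, -1.0]]
force: [-1.4, 0.2, -0.3]
opening: 0.501
```

```bash
python3 - <<'E'
from h import *
for n in ["side","top"]:
    p,d=capture(n); cv2.imwrite(f"pics/{n}1.png",p[:,:,::-1])
s=read_state(); R=s["tcp_rot"]; print(s["position"],R,s["joint_positions"])
print("to wall, tool units", R.T@(np.array([.509,.3454,.026])-s["position"])/.025)
E
```

```text
[0.5107827  0.34390469 0.11247706] [[ 4.51069057e-01  8.92488206e-01 -1.22791896e-03]
 [ 8.92488484e-01 -4.51069894e-01 -5.06196717e-04]
 [-1.00565187e-03 -8.67573851e-04 -9.99999118e-01]] [2.35660560e+01 3.54142640e+01 8.77676479e+01 1.84334575e-03
 5.68941706e+01 5.03773821e+01]
to wall, tool units [ 0.02469564 -0.08762028  3.45913681]
```

View pics/top1.png

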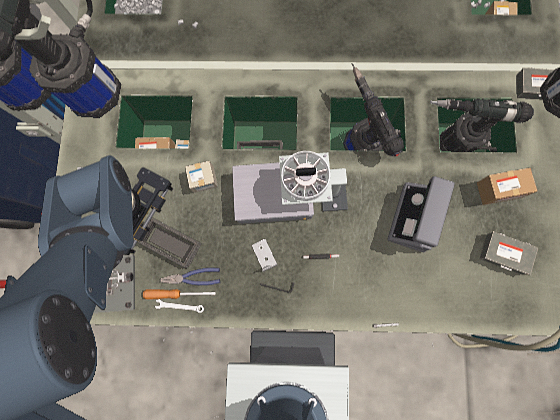

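View pics/side1.png

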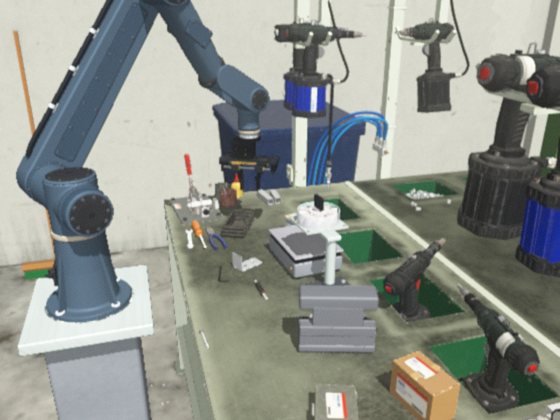

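The hand is above the tray's far long wall at about (165,215), with the gripper's long side along the tray's x as planned. I'll go down and pinch.

Call:
arm_command([
  {"translation": [0, -0.08, 0.8], "dr": [0, 0, 0], "jaw": 0.5},
  {"translation": [0, 0, 0.8], "dr": [0, 0, 0], "jaw": 0.5},
  {"translation": [0, 0, 0.8], "dr": [0, 0, 0], "jaw": 0.5},
  {"translation": [0, 0, 0.6], "dr": [0, 0, 0], "jaw": 0.5},
  {"translation": [0, 0, 0.45], "dr": [0, 0, 0], "jaw": 0.5},
  {"translation": [0, 0, 0], "dr": [0, 0, 0], "jaw": 0.5},
  {"translation": [0, 0, 0], "dr": [0, 0, 0], "jaw": 0.5},
])

```text
time_s: 5.78
position: [0.5098, 0.3452, 0.0273]
tcp_rot: [[0.451, 0.892, 0.001], [0.892, -0.451, 0.0], [0.001, 0.001, -1.0]]
force: [0.1, 0.4, 0.7]
opening: 0.501
```

Call:
arm_command([
  {"translation": [0, 0, 0], "dr": [0, 0, 0], "jaw": 1},
  {"translation": [0, 0, 0], "dr": [0, 0, 0], "jaw": 1},
  {"translation": [0, 0, 0], "dr": [0, 0, 0], "jaw": 1},
  {"translation": [0, 0, 0], "dr": [0, 0, 0], "jaw": 1},
  {"translation": [0, 0, 0], "dr": [0, 0, 0], "jaw": 1},
  {"translation": [0, 0, 0], "dr": [0, 0, 0], "jaw": 1},
])

```text
time_s: 6.28
position: [0.5094, 0.345, 0.027]
tcp_rot: [[0.451, 0.893, 0.0], [0.893, -0.451, 0.0], [0.0, 0.0, -1.0]]
force: [-1.5, -0.7, -0.0]
opening: 0.125
```

Call:
arm_command([
  {"translation": [0, 0, 0], "dr": [0, 0, 0], "jaw": 1},
  {"translation": [0, 0, 0], "dr": [0, 0, 0], "jaw": 1},
  {"translation": [0, 0, 0], "dr": [0, 0, 0], "jaw": 1},
  {"translation": [0, 0, 0], "dr": [0, 0, 0], "jaw": 1},
])

```text
time_s: 6.62
position: [0.5092, 0.3449, 0.0266]
tcp_rot: [[0.451, 0.892, -0.0], [0.892, -0.451, -0.0], [-0.0, -0.0, -1.0]]
force: [-0.5, -0.1, -0.3]
opening: 0.007
```

Call:
arm_command([
  {"translation": [0, 0, -0.5], "dr": [0, 0, 0], "jaw": 1},
  {"translation": [0, 0, -0.5], "dr": [0, 0, 0], "jaw": 1},
  {"translation": [0, 0, -0.5], "dr": [0, 0, 0], "jaw": 1},
  {"translation": [0, 0, -0.5], "dr": [0, 0, 0], "jaw": 1},
  {"translation": [0, 0, -0.5], "dr": [0, 0, 0], "jaw": 1},
  {"translation": [0, 0, -0.5], "dr": [0, 0, 0], "jaw": 1},
  {"translation": [0, 0, 0], "dr": [0, 0, 0], "jaw": 1},
])

```text
time_s: 7.2
position: [0.5116, 0.3461, 0.1059]
tcp_rot: [[0.451, 0.893, 0.007], [0.893, -0.451, 0.003], [0.006, 0.005, -1.0]]
force: [1.4, -0.2, 0.6]
opening: 0.007
```

```bash
python3 - <<'E'
from h import *
for n in ["side","top"]:
    p,d=capture(n); 
    a=p[180:260,180:310] if n=="side" else p[150:290,100:260]
    cv2.imwrite(f"pics/{n}2.png",cv2.resize(a,None,fx=4,fy=4,interpolation=cv2.INTER_CUBIC)[:,:,::-1])
    np.savez(f"pics/{n}2.npz",p=p,d=d)
E
```

```text
(no output)
```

View pics/top2.png

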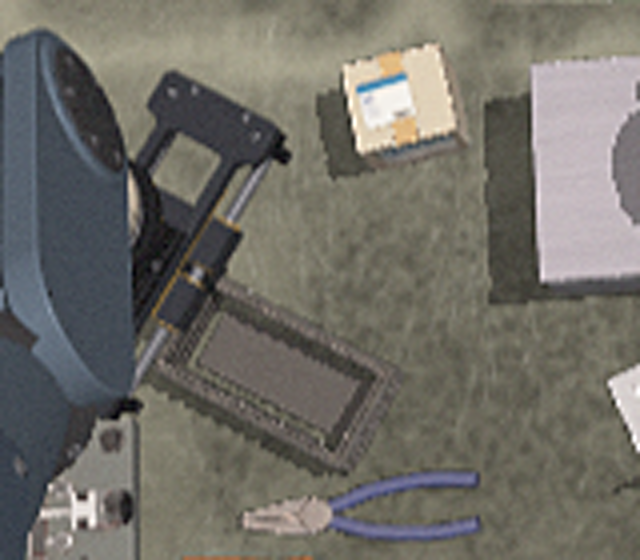

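View pics/side2.png

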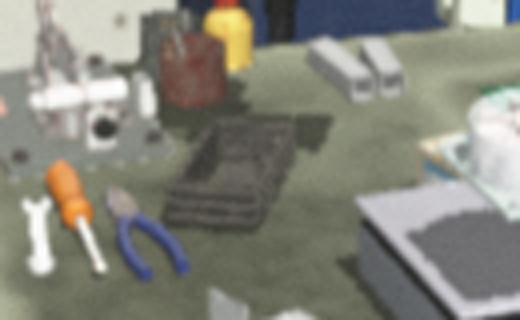

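```bash
python3 - <<'E'
from h import *
s=read_state(); P=s["position"]; R=s["tcp_rot"]
print(proj("top",P),proj("top",[P[0],P[1],.043]))
f=np.load("pics/top2.npz"); X=cloud("top",f["d"]); z=X[...,2]
c=np.array([.4637,.3257])
vv,uu=np.mgrid[:420,:560]
m=(uu>128)&(uu<205)&(vv>212)&(vv<276)&(z>.03)&(z<.055)
print(m.sum(),X[m][:,:2].min(0),X[m][:,:2].max(0))
for a in (-26.8,):
    a=np.radians(a);Q=np.array([[np.cos(a),-np.sin(a)],[np.sin(a),np.cos(a)]]); L=(X[m][:,:2]-c)@Q; print(L.min(0),L.max(0),np.percentile(L,[2,98],axis=0))
    print("tcp local",(P[:2]-c)@Q)
im=cv2.imread("pics/top0.png")
for lx,ly in [(33,70),(33,-70),(-33,-70),(-33,70)]:
    w=c+Q@np.array([lx,ly])/1000; q=proj("top",[*w,.043]); print(q); cv2.circle(im,tuple(int(round(t)) for t in q),1,(0,0,255),-1)
q=proj("top",[P[0],P[1],.043]);cv2.circle(im,tuple(int(round(t)) for t in q),1,(0,255,0),-1)
cv2.imwrite("pics/zt3.png",cv2.resize(im[205:285,120:220],None,fx=7,fy=7,interpolation=cv2.INTER_NEAREST))
E
```

```text
[154.53416071 220.56201253] [162.14579464 224.278523  ]
535 [0.37253342 0.24542659] [0.52486011 0.42555792]
[-0.12448231 -0.07389488] [0.03867632 0.07647943] [[-0.1188434  -0.07296187]
 [ 0.03746862  0.07252958]]
tcp local [0.03241969 0.03822031]
[152.33248332 218.70440721]
[196.5389835  242.69826859]
[183.97452367 264.64101622]
[139.53180559 240.10701755]
```

View pics/zt3.png

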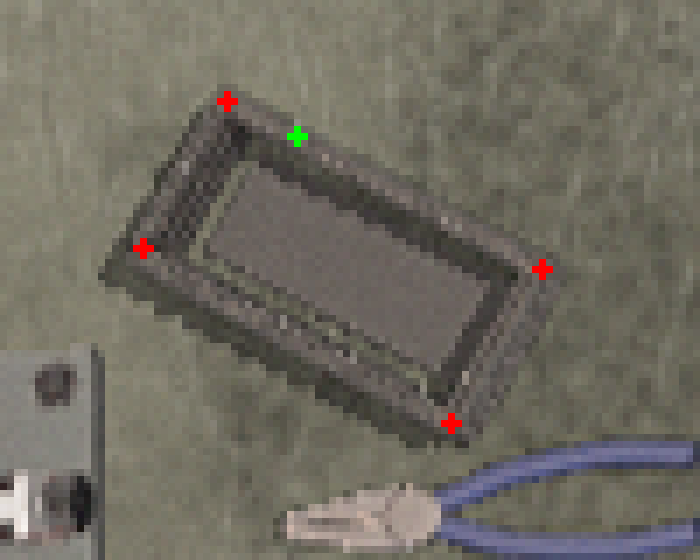

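```bash
python3 - <<'E'
from h import *
s=read_state(); P=s["position"]; R=s["tcp_rot"]
print(P,s["joint_positions"]);print(proj("side",P),proj("top",P), proj("side",P+R@[0,0,.008]))
c=np.array([.4637,.3257]);print(proj("side",[*c,.043]))
p,d=capture("side"); p=p.copy(); q=proj("side",P+R@[0,0,.008]); cv2.circle(p,tuple(int(round(t)) for t in q),1,(255,0,0),-1)
cv2.imwrite("pics/s3.png",cv2.resize(p[120:270,170:330],None,fx=4,fy=4,interpolation=cv2.INTER_CUBIC)[:,:,::-1])
E
```

```text
[0.50987003 0.3451976  0.1031623 ] [ 2.37139979e+01  3.60451121e+01  8.83468177e+01 -9.58434415e-04
  5.54563526e+01  5.05216383e+01]
[250.34323231 196.80437371] [154.53416071 220.56201253] [250.40144156 199.01423986]
[238.69912281 216.85391089]
```

View pics/s3.png

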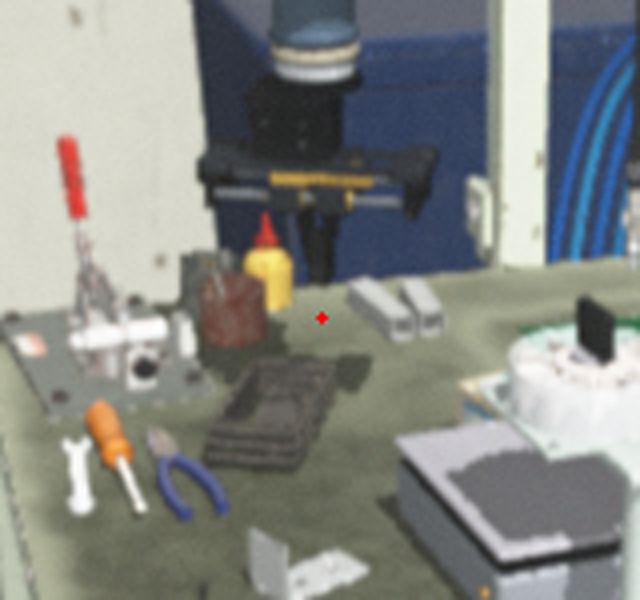

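```bash
python3 - <<'E'
from h import *
s=read_state(); P=s["position"]; print(P)
for n in ["side","top"]:
    p,d=capture(n); X=cloud(n,d)
    m=(np.linalg.norm(X[...,:2]-P[:2],axis=-1)<.06)&(X[...,2]>.06)&(X[...,2]<.35)&(d>0)
    Y=X[m]; print(n,m.sum())
    for z0 in np.arange(.06,.26,.01):
        k=(Y[:,2]>=z0)&(Y[:,2]<z0+.01)
        if k.sum(): print(round(z0,2),k.sum(),Y[k].mean(0).round(3),Y[k].min(0).round(3),Y[k].max(0).round(3))
E
```

```text
[0.5092163  0.34490922 0.1022515 ]
side 1337
0.12 7 [0.507 0.338 0.129] [0.497 0.329 0.125] [0.517 0.347 0.13 ]
0.13 16 [0.505 0.337 0.135] [0.497 0.327 0.13 ] [0.516 0.343 0.139]
0.14 18 [0.506 0.337 0.145] [0.495 0.325 0.141] [0.516 0.345 0.15 ]
0.15 23 [0.506 0.337 0.155] [0.494 0.329 0.15 ] [0.52  0.346 0.16 ]
0.16 25 [0.505 0.338 0.165] [0.492 0.325 0.16 ] [0.525 0.348 0.17 ]
0.17 29 [0.506 0.339 0.175] [0.49  0.328 0.171] [0.525 0.36  0.18 ]
0.18 28 [0.503 0.337 0.185] [0.489 0.323 0.18 ] [0.522 0.356 0.19 ]
0.19 16 [0.508 0.329 0.195] [0.464 0.307 0.191] [0.546 0.35  0.2  ]
0.2 70 [0.5   0.319 0.206] [0.45  0.294 0.2  ] [0.564 0.388 0.21 ]
0.21 105 [0.497 0.318 0.215] [0.45  0.293 0.21 ] [0.564 0.385 0.22 ]
0.22 86 [0.504 0.322 0.225] [0.452 0.301 0.22 ] [0.564 0.356 0.23 ]
0.23 140 [0.513 0.329 0.236] [0.45  0.296 0.23 ] [0.568 0.362 0.24 ]
0.24 82 [0.49  0.334 0.245] [0.452 0.296 0.24 ] [0.557 0.373 0.25 ]
0.25 73 [0.489 0.339 0.255] [0.454 0.312 0.25 ] [0.533 0.361 0.26 ]
top 901
0.12 4 [0.505 0.335 0.128] [0.5   0.33  0.128] [0.512 0.337 0.129]
0.13 7 [0.505 0.335 0.135] [0.498 0.331 0.131] [0.512 0.337 0.139]
0.14 8 [0.504 0.336 0.144] [0.5   0.333 0.14 ] [0.508 0.338 0.15 ]
0.15 2 [0.506 0.336 0.151] [0.503 0.335 0.151] [0.508 0.336 0.152]
0.17 9 [0.506 0.338 0.177] [0.501 0.335 0.174] [0.51  0.341 0.18 ]
0.2 31 [0.498 0.311 0.206] [0.466 0.294 0.201] [0.557 0.351 0.21 ]
0.21 180 [0.5   0.318 0.216] [0.451 0.294 0.21 ] [0.569 0.35  0.22 ]
0.22 168 [0.503 0.32  0.222] [0.46  0.296 0.22 ] [0.545 0.342 0.229]
0.23 131 [0.518 0.322 0.236] [0.457 0.298 0.23 ] [0.569 0.349 0.24 ]
0.24 129 [0.511 0.324 0.244] [0.463 0.299 0.24 ] [0.569 0.346 0.25 ]
0.25 28 [0.492 0.328 0.252] [0.473 0.316 0.25 ] [0.515 0.337 0.256]
```

Both depth images put the fingertips about 31 mm above where the reported TCP says (z 0.125 instead of 0.094), so the pinch closed above the rim. The tray hasn't moved. I'll reopen and go about 31 mm deeper.

Call:
arm_command([
  {"translation": [0, 0, 0], "dr": [0, 0, 0], "jaw": 0.5},
  {"translation": [0, 0, 0], "dr": [0, 0, 0], "jaw": 0.5},
  {"translation": [0, 0, 0], "dr": [0, 0, 0], "jaw": 0.5},
  {"translation": [0, 0, 0.5], "dr": [0, 0, 0], "jaw": 0.5},
  {"translation": [0, 0, 0.5], "dr": [0, 0, 0], "jaw": 0.5},
  {"translation": [0, 0, 0.5], "dr": [0, 0, 0], "jaw": 0.5},
  {"translation": [0, 0, 0.5], "dr": [0, 0, 0], "jaw": 0.5},
  {"translation": [0, 0, 0], "dr": [0, 0, 0], "jaw": 0.5},
  {"translation": [0, 0, 0], "dr": [0, 0, 0], "jaw": 0.5},
])

```text
time_s: 8.2
position: [0.5085, 0.3446, 0.0505]
tcp_rot: [[0.451, 0.893, -0.002], [0.893, -0.451, -0.001], [-0.002, -0.002, -1.0]]
force: [-0.7, 0.1, 0.2]
opening: 0.488
```

```bash
python3 - <<'E'
from h import *
s=read_state(); P=s["position"]; print(P,s["opening"])
p,d=capture("side"); X=cloud("side",d)
m=(np.linalg.norm(X[...,:2]-P[:2],axis=-1)<.06)&(X[...,2]>.05)&(X[...,2]<.2)&(d>0)
print(np.sort(X[m][:,2])[:12])
cv2.imwrite("pics/s4.png",cv2.resize(p[150:250,190:300],None,fx=6,fy=6,interpolation=cv2.INTER_CUBIC)[:,:,::-1])
E
```

```text
[0.50845932 0.34458912 0.05052189] 0.4875833502492989
[0.07479847 0.07484119 0.07565781 0.07634058 0.07646707 0.07773941
 0.07774844 0.07795993 0.0783041  0.07867671 0.07883765 0.0789425 ]
```

View pics/s4.png

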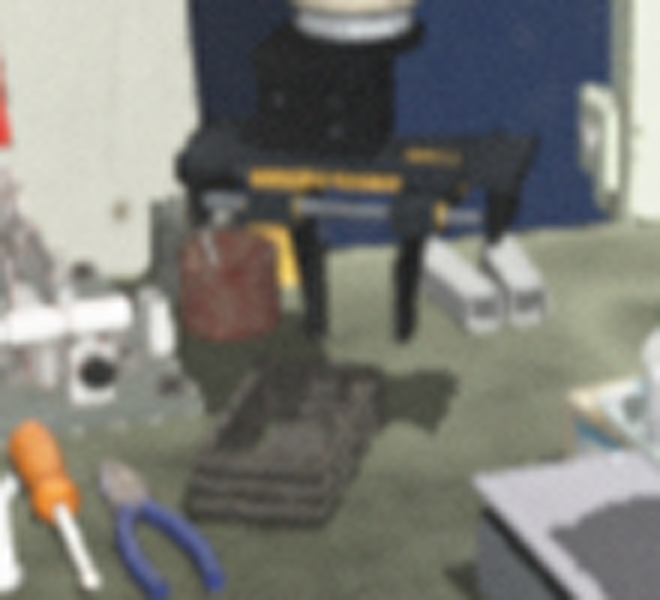

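Call:
arm_command([
  {"translation": [0, 0, 0.6], "dr": [0, 0, 0], "jaw": 0.5},
  {"translation": [0, 0, 0.6], "dr": [0, 0, 0], "jaw": 0.5},
  {"translation": [0, 0, 0.4], "dr": [0, 0, 0], "jaw": 0.5},
  {"translation": [0, 0, 0.3], "dr": [0, 0, 0], "jaw": 0.5},
  {"translation": [0, 0, 0.2], "dr": [0, 0, 0], "jaw": 0.5},
  {"translation": [0, 0, 0], "dr": [0, 0, 0], "jaw": 0.5},
  {"translation": [0, 0, 0], "dr": [0, 0, 0], "jaw": 0.5},
])

```text
time_s: 8.83
position: [0.5094, 0.345, -0.0007]
tcp_rot: [[0.451, 0.893, 0.0], [0.893, -0.451, 0.0], [0.0, 0.0, -1.0]]
force: [-0.0, 0.0, 0.6]
opening: 0.503
```

Call:
arm_command([
  {"translation": [0, 0, 0], "dr": [0, 0, 0], "jaw": 1},
  {"translation": [0, 0, 0], "dr": [0, 0, 0], "jaw": 1},
  {"translation": [0, 0, 0], "dr": [0, 0, 0], "jaw": 1},
  {"translation": [0, 0, 0], "dr": [0, 0, 0], "jaw": 1},
  {"translation": [0, 0, 0], "dr": [0, 0, 0], "jaw": 1},
  {"translation": [0, 0, 0], "dr": [0, 0, 0], "jaw": 1},
  {"translation": [0, 0, 0], "dr": [0, 0, 0], "jaw": 1},
  {"translation": [0, 0, 0], "dr": [0, 0, 0], "jaw": 1},
  {"translation": [0, 0, 0], "dr": [0, 0, 0], "jaw": 1},
])

```text
time_s: 9.58
position: [0.5086, 0.3451, -0.0007]
tcp_rot: [[0.451, 0.892, -0.001], [0.892, -0.451, 0.0], [-0.0, -0.001, -1.0]]
force: [-1.9, 1.5, 2.6]
opening: 0.033
```

Call:
arm_command([
  {"translation": [0, 0, -0.3], "dr": [0, 0, 0], "jaw": 1},
  {"translation": [0, 0, -0.4], "dr": [0, 0, 0], "jaw": 1},
  {"translation": [0, 0, -0.5], "dr": [0, 0, 0], "jaw": 1},
  {"translation": [0, 0, -0.5], "dr": [0, 0, 0], "jaw": 1},
  {"translation": [0, 0, -0.5], "dr": [0, 0, 0], "jaw": 1},
  {"translation": [0, 0, -0.5], "dr": [0, 0, 0], "jaw": 1},
  {"translation": [0, 0, -0.5], "dr": [0, 0, 0], "jaw": 1},
  {"translation": [0, 0, -0.5], "dr": [0, 0, 0], "jaw": 1},
  {"translation": [0, 0, -0.3], "dr": [0, 0, 0], "jaw": 1},
  {"translation": [0, 0, 0], "dr": [0, 0, 0], "jaw": 1},
  {"translation": [0, 0, 0], "dr": [0, 0, 0], "jaw": 1},
])

```text
time_s: 10.5
position: [0.5095, 0.345, 0.0999]
tcp_rot: [[0.451, 0.893, 0.001], [0.893, -0.451, 0.0], [0.001, 0.001, -1.0]]
force: [0.1, 0.6, -1.9]
opening: 0.041
```

```bash
python3 - <<'E'
from h import *
s=read_state(); P=s["position"]; R=s["tcp_rot"]; print(P,R.round(4),s["opening"],s["force"],s["moment"])
for n in ["side","top"]:
    p,d=capture(n); np.savez(f"pics/{n}5.npz",p=p,d=d)
    a=p[140:260,180:330] if n=="side" else p[170:290,90:240]
    cv2.imwrite(f"pics/{n}5.png",cv2.resize(a,None,fx=4,fy=4,interpolation=cv2.INTER_CUBIC)[:,:,::-1])
E
```

```text
[0.50946323 0.34502132 0.09990715] [[ 4.510e-01  8.925e-01  1.100e-03]
 [ 8.925e-01 -4.510e-01  5.000e-04]
 [ 9.000e-04  8.000e-04 -1.000e+00]] 0.040674440072786686 [ 0.08587132  0.5753135  -1.93875647] [-0.03653836 -0.13730789  0.05184764]
```

View pics/top5.png

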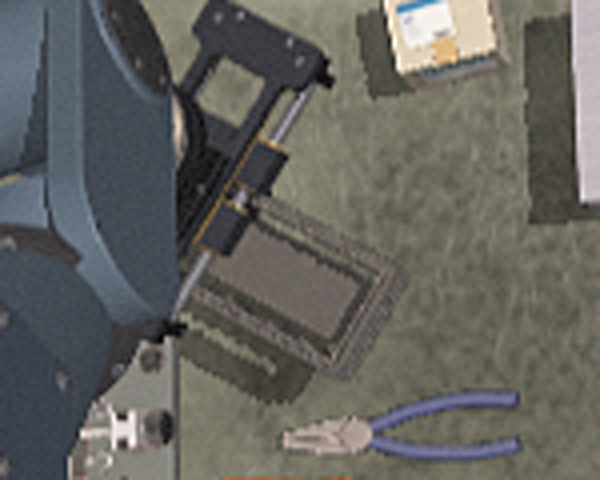

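View pics/side5.png

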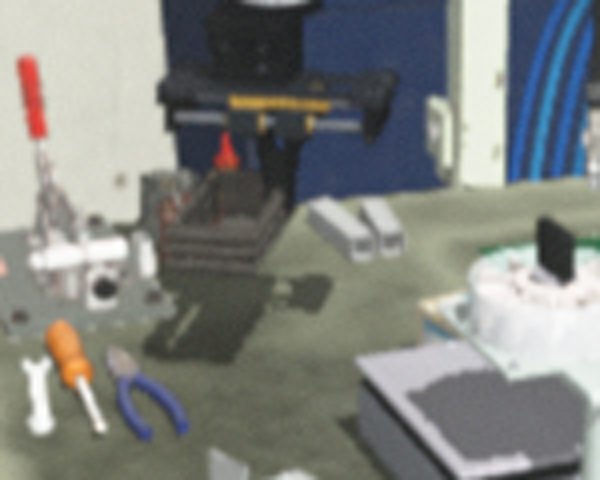

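The tray is held and lifted. I'll check its tilt and where it sits in the hand.

```bash
python3 - <<'E'
from h import *
f=np.load("pics/top5.npz"); X=cloud("top",f["d"]); z=X[...,2]
s=read_state(); P=s["position"]
a=np.radians(-26.8);Q=np.array([[np.cos(a),-np.sin(a)],[np.sin(a),np.cos(a)]])
c0=P[:2]-Q@np.array([.0324,.038])
L=(X[...,:2]-c0)@Q
m=(abs(L[...,0])<.02)&(L[...,1]<.02)&(L[...,1]>-.06)&(z>.07)&(z<.15)
A=np.c_[L[m],np.ones(m.sum())]; r=np.linalg.lstsq(A,z[m],rcond=None)[0]; print(m.sum(),"floor slopes",r, np.std(A@r-z[m]))
vv,uu=np.mgrid[:420,:560]
m=(uu>130)&(vv<270)&(z>.115)&(z<.165)&(L[...,1]<.03)&(L[...,1]>-.12)&(abs(L[...,0])<.08)
print(m.sum(),np.percentile(L[m],[1,99],axis=0))
for sgn in(-1,1):
    k=m&(sgn*L[...,0]>.02)&(L[...,1]>-.06); B=L[k]; print(sgn,k.sum(),np.percentile(B[:,0],[3,97]),z[k].mean())
    for lo in(-.06,-.04,-.02,0): 
        q=k&(L[...,1]>lo)&(L[...,1]<lo+.02)
        if q.sum(): print(lo,L[q][:,0].min().round(4),L[q][:,0].max().round(4),np.median(z[q]).round(4))
k=m&(L[...,1]<-.06); print("end",L[k][:,1].min())
E
```

```text
446 floor slopes [ 0.007341   -0.01272046  0.10748618] 0.0018690116807876973
522 [[-0.03520448 -0.07320741]
 [ 0.04109653  0.02842666]]
-1 163 [-0.0351427  -0.02590511] 0.13936497931691488
-0.06 -0.0359 -0.026 0.1399
-0.04 -0.0356 -0.0258 0.1395
-0.02 -0.0352 -0.0256 0.1401
0 -0.0352 -0.0261 0.1399
1 156 [0.02995236 0.04112524] 0.1402474007655814
-0.06 0.0313 0.0411 0.141
-0.04 0.0317 0.0408 0.1407
-0.02 0.0314 0.0412 0.1407
0 0.0314 0.0413 0.1401
end -0.07347861567241125
```

Call:
arm_command([
  {"translation": [-0.28, 0.75, 0], "dr": [0, 0, 0], "jaw": 1},
  {"translation": [-0.28, 0.75, 0], "dr": [0, 0, 0], "jaw": 1},
  {"translation": [-0.28, 0.75, 0], "dr": [0, 0, 0], "jaw": 1},
  {"translation": [-0.28, 0.75, 0], "dr": [0, 0, 0], "jaw": 1},
  {"translation": [-0.28, 0.75, 0], "dr": [0, 0, 0], "jaw": 1},
  {"translation": [-0.28, 0.75, 0], "dr": [0, 0, 0], "jaw": 1},
  {"translation": [-0.28, 0.75, 0], "dr": [0, 0, 0], "jaw": 1},
  {"translation": [-0.28, 0.75, 0], "dr": [0, 0, 0], "jaw": 1},
])

```text
time_s: 11.27
position: [0.6175, 0.2263, 0.0978]
tcp_rot: [[0.451, 0.892, -0.003], [0.892, -0.451, -0.0], [-0.002, -0.002, -1.0]]
force: [0.1, 0.5, -1.9]
opening: 0.036
```

Call:
arm_command([
  {"translation": [0, 0, 0], "dr": [0, 0, -0.532], "jaw": 1},
  {"translation": [0, 0, 0], "dr": [0, 0, -0.532], "jaw": 1},
  {"translation": [0, 0, 0], "dr": [0, 0, -0.532], "jaw": 1},
  {"translation": [0, 0, 0], "dr": [0, 0, -0.532], "jaw": 1},
  {"translation": [0, 0, 0], "dr": [0, 0, -0.532], "jaw": 1},
  {"translation": [0, 0, 0], "dr": [0, 0, -0.532], "jaw": 1},
  {"translation": [0, 0, 0], "dr": [0, 0, -0.532], "jaw": 1},
  {"translation": [0, 0, 0], "dr": [0, 0, -0.532], "jaw": 1},
  {"translation": [0, 0, 0], "dr": [0, 0, -0.532], "jaw": 1},
  {"translation": [0, 0, 0], "dr": [0, 0, -0.532], "jaw": 1},
  {"translation": [0, 0, 0], "dr": [0, 0, 0], "jaw": 1},
  {"translation": [0, 0, 0], "dr": [0, 0, 0], "jaw": 1},
])

```text
time_s: 12.27
position: [0.6171, 0.2272, 0.0981]
tcp_rot: [[-0.088, 0.996, -0.002], [0.996, 0.088, -0.0], [-0.0, -0.002, -1.0]]
force: [0.2, -0.5, -1.6]
opening: 0.034
```

```bash
python3 - <<'E'
from h import *
s=read_state(); P=s["position"]; R=s["tcp_rot"]; print(P,R.round(4),s["opening"])
print("delta tool units", R.T@(np.array([.6314,.0781,.086])-P)/.025, "yaw err", 5.08-np.degrees(np.arctan2(R[1,1],R[0,1])))
for n in ["side","top"]:
    p,d=capture(n); np.savez(f"pics/{n}6.npz",p=p,d=d)
    cv2.imwrite(f"pics/{n}6.png",p[:,:,::-1])
E
```

```text
[0.61714608 0.22718289 0.09813228] [[-8.760e-02  9.962e-01 -2.000e-03]
 [ 9.962e-01  8.760e-02 -2.000e-04]
 [-1.000e-04 -2.100e-03 -1.000e+00]] 0.03426243388836206
delta tool units [-5.99030324  0.0467741   0.48559333] yaw err 0.05635706846740707
```

View pics/top6.png

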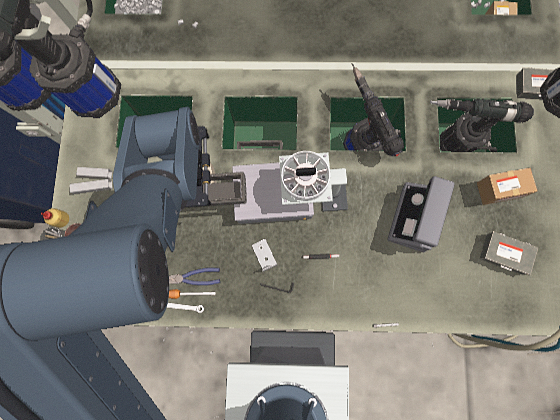

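```bash
cat >> h.py <<'E'
PAN=np.array([.6044,.0481]); A5=np.radians(5.08)
def scale(xy): return (xy-PAN)@np.array([[np.cos(A5),-np.sin(A5)],[np.sin(A5),np.cos(A5)]])
def trayscan(X,zlo,zhi,ylo,yhi,xlim=.08):
    L=scale(X[...,:2]); z=X[...,2]
    for y0 in np.arange(ylo,yhi,.01):
        q=(z>zlo)&(z<zhi)&(L[...,1]>y0)&(L[...,1]<y0+.01)&(abs(L[...,0])<xlim)
        if q.sum(): print("y",round(y0,3),q.sum(),"x",L[q][:,0].min().round(4),L[q][:,0].max().round(4),"z",np.median(z[q]).round(4))
    q=(z>zlo)&(z<zhi)&(abs(L[...,0])<.045); print("y ext",np.percentile(L[q][:,1],[1,99]))
E
python3 - <<'E'
from h import *
X=cloud("top",np.load("pics/top6.npz")["d"]); trayscan(X,.125,.16,.04,.17)
E
```

```text
y 0.06 63 x -0.0388 0.0359 z 0.138
y 0.07 83 x -0.0391 0.0346 z 0.1405
y 0.08 37 x -0.0404 0.0355 z 0.1393
y 0.09 42 x -0.0399 0.0365 z 0.1388
y 0.1 38 x -0.039 0.037 z 0.1391
y 0.11 36 x -0.0405 0.035 z 0.1393
y 0.12 37 x -0.0404 0.0352 z 0.139
y 0.13 42 x -0.04 0.0361 z 0.139
y 0.14 38 x -0.0388 0.0372 z 0.1397
y 0.15 10 x -0.0406 0.0341 z 0.1374
y ext [-0.44919191  0.1503685 ]
```

Call:
arm_command([
  {"translation": [0, 0, 0.25], "dr": [0, 0, 0], "jaw": 1},
  {"translation": [0, 0, 0.23], "dr": [0, 0, 0], "jaw": 1},
  {"translation": [-0.5, 0.1, 0], "dr": [0, 0, 0], "jaw": 1},
  {"translation": [-0.75, 0, 0], "dr": [0, 0, 0], "jaw": 1},
  {"translation": [-0.75, 0, 0], "dr": [0, 0, 0], "jaw": 1},
  {"translation": [-0.75, 0, 0], "dr": [0, 0, 0], "jaw": 1},
  {"translation": [-0.75, 0, 0], "dr": [0, 0, 0], "jaw": 1},
  {"translation": [-0.75, 0, 0], "dr": [0, 0, 0], "jaw": 1},
  {"translation": [-0.75, 0, 0], "dr": [0, 0, 0], "jaw": 1},
  {"translation": [-0.6, 0, 0], "dr": [0, 0, 0], "jaw": 1},
  {"translation": [-0.4, 0, 0], "dr": [0, 0, 0], "jaw": 1},
  {"translation": [0, 0, 0], "dr": [0, 0, 0], "jaw": 1},
])

```text
time_s: 13.37
position: [0.6342, 0.0754, 0.0871]
tcp_rot: [[-0.086, 0.996, 0.0], [0.996, 0.086, -0.001], [-0.001, 0.0, -1.0]]
force: [0.7, -0.5, -1.1]
opening: 0.04
```

```bash
python3 - <<'E'
from h import *
s=read_state(); P=s["position"]; R=s["tcp_rot"]; print(P,s["opening"],s["force"])
print("delta tool units", R.T@(np.array([.6314,.0781,.072])-P)/.025)
for n in ["side","top"]:
    p,d=capture(n); np.savez(f"pics/{n}7.npz",p=p,d=d)
    a=p[140:290,200:400] if n=="side" else p[130:280,170:370]
    cv2.imwrite(f"pics/{n}7.png",cv2.resize(a,None,fx=4,fy=4,interpolation=cv2.INTER_CUBIC)[:,:,::-1])
X=cloud("top",np.load("pics/top7.npz")["d"]); trayscan(X,.115,.15,-.04,.1)
E
```

```text
[0.63418316 0.07538291 0.08711171] 0.04025412194988431 [ 0.65380254 -0.47802107 -1.0809313 ]
delta tool units [ 0.11834058 -0.10161419  0.60436556]
y -0.03 18 x -0.0359 0.0378 z 0.1289
y -0.02 36 x -0.0372 0.039 z 0.1269
y -0.01 3 x -0.0311 0.0307 z 0.1241
y ext [-0.45051122 -0.01052889]
```

View pics/top7.png

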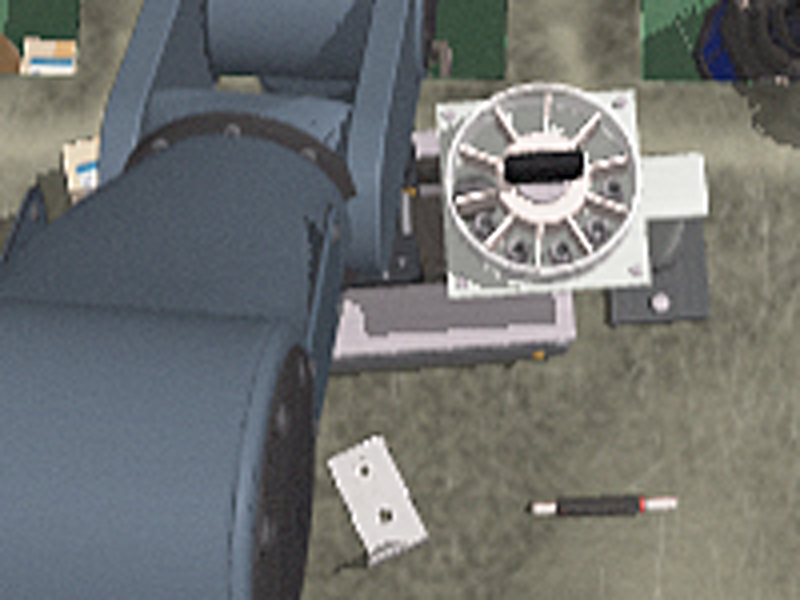

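View pics/side7.png

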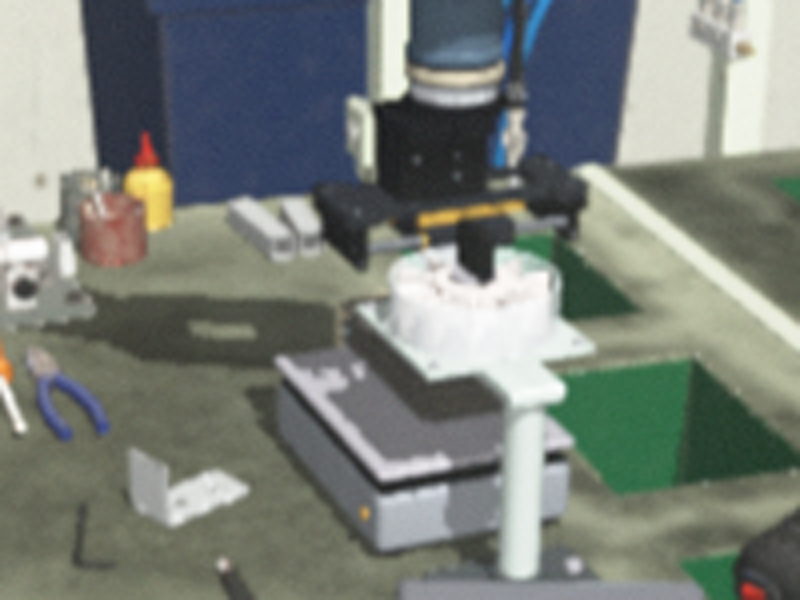

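Call:
arm_command([
  {"translation": [0.1, -0.05, 0.15], "dr": [0, 0, 0], "jaw": 1},
  {"translation": [0, 0, 0.15], "dr": [0, 0, 0], "jaw": 1},
  {"translation": [0, 0, 0.1], "dr": [0, 0, 0], "jaw": 1},
  {"translation": [0, 0, 0.08], "dr": [0, 0, 0], "jaw": 1},
  {"translation": [0, 0, 0.05], "dr": [0, 0, 0], "jaw": 1},
  {"translation": [0, 0, 0], "dr": [0, 0, 0], "jaw": 1},
  {"translation": [0, 0, 0], "dr": [0, 0, 0], "jaw": 1},
])

```text
time_s: 14.05
position: [0.6322, 0.0807, 0.0738]
tcp_rot: [[-0.089, 0.996, -0.0], [0.996, 0.089, 0.0], [0.0, -0.0, -1.0]]
force: [-0.7, 0.9, -1.6]
opening: 0.04
```

Call:
arm_command([
  {"translation": [0, 0, 0.03], "dr": [0, 0, 0], "jaw": 1},
  {"translation": [0, 0, 0.03], "dr": [0, 0, 0], "jaw": 1},
  {"translation": [0, 0, 0], "dr": [0, 0, 0], "jaw": 1},
])

```text
time_s: 14.3
position: [0.6322, 0.0804, 0.0724]
tcp_rot: [[-0.089, 0.996, -0.0], [0.996, 0.089, 0.0], [0.0, -0.0, -1.0]]
force: [0.1, -0.7, -2.4]
opening: 0.037
```

Call:
arm_command([
  {"translation": [0, 0, 0.03], "dr": [0, 0, 0], "jaw": 1},
  {"translation": [0, 0, 0.02], "dr": [0, 0, 0], "jaw": 1},
  {"translation": [0, 0, 0], "dr": [0, 0, 0], "jaw": 1},
])

```text
time_s: 14.55
position: [0.6324, 0.0804, 0.0714]
tcp_rot: [[-0.089, 0.996, 0.0], [0.996, 0.089, -0.0], [-0.0, 0.0, -1.0]]
force: [0.1, 0.6, -1.4]
opening: 0.038
```

Call:
arm_command([
  {"translation": [-0.05, 0, 0.03], "dr": [0, 0, 0], "jaw": 1},
  {"translation": [0, 0, 0.02], "dr": [0, 0, 0], "jaw": 1},
  {"translation": [0, 0, 0], "dr": [0, 0, 0], "jaw": 1},
])

```text
time_s: 14.8
position: [0.6326, 0.0803, 0.0713]
tcp_rot: [[-0.089, 0.996, 0.001], [0.996, 0.089, 0.002], [0.002, 0.001, -1.0]]
force: [-1.5, 4.1, 4.7]
opening: 0.038
```

```bash
python3 - <<'E'
from h import *
s=read_state(); print(s["position"],s["force"])
for i in range(3):
    capture("side"); s=read_state(); print(s["position"],s["force"])
E
```

```text
[0.6325595  0.08028354 0.0713239 ] [-1.48513089  4.05809395  4.66238215]
[0.63253455 0.08030097 0.07131924] [-1.47068117  3.11285204  4.570691  ]
[0.63256118 0.08028393 0.07134213] [-1.27918359  2.91619774  5.37073388]
[0.63254561 0.08025978 0.07129778] [-1.81301771  4.18893401  5.73294902]
```

Call:
arm_command([
  {"translation": [0, 0, -0.03], "dr": [0, 0, 0], "jaw": 0.65},
  {"translation": [0, 0, 0], "dr": [0, 0, 0], "jaw": 0.65},
  {"translation": [0, 0, 0], "dr": [0, 0, 0], "jaw": 0.65},
  {"translation": [0, 0, 0], "dr": [0, 0, 0], "jaw": 0.65},
  {"translation": [0, 0, 0], "dr": [0, 0, 0], "jaw": 0.65},
  {"translation": [0, 0, 0], "dr": [0, 0, 0], "jaw": 0.65},
  {"translation": [0, 0, 0], "dr": [0, 0, 0], "jaw": 0.65},
])

```text
time_s: 15.53
position: [0.6323, 0.0791, 0.0705]
tcp_rot: [[-0.089, 0.996, -0.0], [0.996, 0.089, -0.0], [-0.0, -0.0, -1.0]]
force: [0.2, -0.2, -0.8]
opening: 0.342
```

Call:
arm_command([
  {"translation": [0, 0, -0.3], "dr": [0, 0, 0], "jaw": 0.65},
  {"translation": [0, 0, -0.5], "dr": [0, 0, 0], "jaw": 0.65},
  {"translation": [0, 0, -0.8], "dr": [0, 0, 0], "jaw": 0.65},
  {"translation": [0, 0, -1], "dr": [0, 0, 0], "jaw": 0.65},
  {"translation": [0, 0, -1], "dr": [0, 0, 0], "jaw": 0.65},
  {"translation": [0, 0, -1], "dr": [0, 0, 0], "jaw": 0.65},
  {"translation": [0, 0, -1], "dr": [0, 0, 0], "jaw": 0.65},
  {"translation": [0, 0, -1], "dr": [0, 0, 0], "jaw": 1},
  {"translation": [0, 0, -1], "dr": [0, 0, 0], "jaw": 1},
])

```text
time_s: 16.28
position: [0.6323, 0.0793, 0.2636]
tcp_rot: [[-0.089, 0.996, 0.002], [0.996, 0.089, -0.0], [-0.0, 0.002, -1.0]]
force: [0.1, -1.2, 0.2]
opening: 0.271
```

```bash
python3 - <<'E'
from h import *
for n in ["top","side"]:
    p,d=capture(n); np.savez(f"pics/{n}8.npz",p=p,d=d)
f=np.load("pics/top8.npz"); p=f["p"];d=f["d"];X=cloud("top",d);z=X[...,2]
trayscan(X,.1,.13,-.04,.12)
im=p[160:270,380:470,::-1]
cv2.imwrite("pics/t8.png",cv2.resize(im,None,fx=5,fy=5,interpolation=cv2.INTER_CUBIC))
im=p[130:240,210:360,::-1]
cv2.imwrite("pics/t8b.png",cv2.resize(im,None,fx=5,fy=5,interpolation=cv2.INTER_CUBIC))
g=p.astype(int).sum(2)/3
print(g[190:236:2,400:432].astype(int))
vv,uu=np.mgrid[:420,:560]
m=((uu>395)&(uu<460)&(vv>165)&(vv<265)&(z>.13)&(z<.155))
print("disp px z",np.median(z[m]))
E
```

```text
y -0.03 16 x -0.0371 0.0384 z 0.1126
y -0.02 33 x -0.0369 0.038 z 0.113
y -0.01 34 x -0.0385 0.0393 z 0.1122
y 0.0 30 x -0.0383 0.0367 z 0.112
y 0.01 16 x -0.0377 -0.0291 z 0.1132
y 0.02 17 x -0.0368 -0.0291 z 0.1152
y 0.03 16 x -0.0384 -0.0304 z 0.1119
y 0.04 16 x -0.0379 -0.0302 z 0.1129
y 0.05 17 x -0.0373 -0.0295 z 0.1124
y 0.06 35 x -0.0388 -0.0124 z 0.1119
y ext [-0.39947147  0.06835043]
[[ 72  76  57  73 108  85  33  23  32  29  27  25  31  28  22  24  17  36
   24  35  32  38  28  31  41  21  37  33  35  99 123 158]
 [ 80  63  83  85  98  65  25  23  26  29  25  28  34  31  25  28  14  18
   17  23  27  24  29  21  30  37  33  23  80 110 143 161]
 [ 68  67  79 101  89  27  28  20  26  21  34  30  21  19  59 144 142 166
  140 150 127 101  44  24  23  39  30  55 101 130 162 158]
 [ 62  83  86  98  36  26  32  34  24  26  27  22  94 170 159 157 158 155
  156 160 157 145 158  72  30  41  22  80 118 151 155 157]
 [ 78  83  98  56  24  28  33  25  13  28  19  69 159 157 155 155 154 155
  154 156 160 138 147 128  33  31  56 102 134 163 160 154]
 [ 76  96  82  31  23  25  32  35  32 
[... 1686 characters left out ...]
161]
 [ 30  31  13  19 149 162 154 155 153 157 153 158 173 143 147  94  32  28
   78 107 131 164 161 157 161 157 159 165 161 162 162 166]
 [ 34  23  12 102 165 154 155 155 157 153 154 160 146 141 135  40  29  38
   92 123 157 159 160 155 161 160 162 164 161 162 167 161]
 [ 31  19  38 147 158 155 152 153 153 158 154 165 139 149  89  23   0  68
  112 140 163 158 157 163 161 161 158 162 164 162 165 165]
 [ 26   2 158 149 139 139 149 157 157 159 165 139 140 150  23  10  56 102
  129 166 162 160 155 159 159 162 162 166 162 164 162 163]
 [ 29  40 104 110 123 123 155 147 135 141 139 144 155  52  54  57  85 110
  149 160 160 158 161 159 161 161 162 164 163 163 163 163]]
disp px z 0.14112610216935706
```

View pics/t8.png

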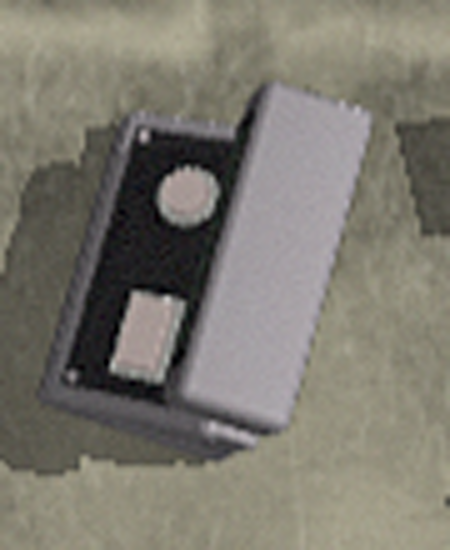

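View pics/t8b.png

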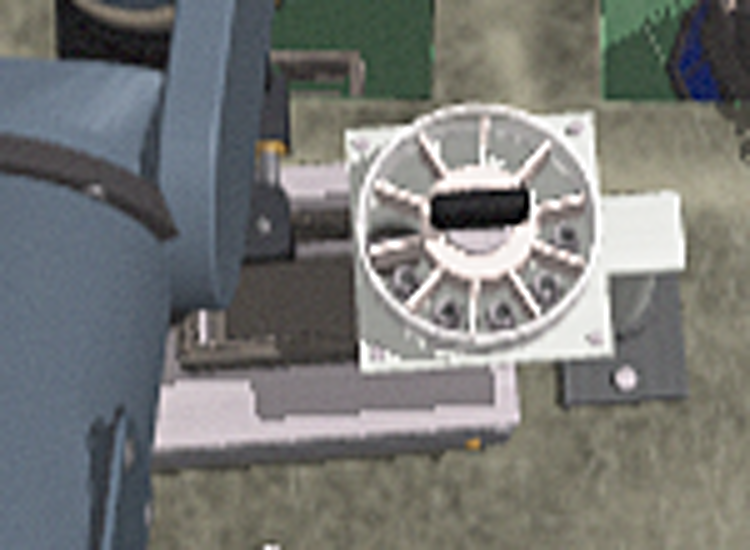

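Call:
arm_command([
  {"translation": [-0.93, -0.17, 0], "dr": [0, 0, 0], "jaw": 1},
  {"translation": [-0.93, -0.17, 0], "dr": [0, 0, 0], "jaw": 1},
  {"translation": [-0.93, -0.17, 0], "dr": [0, 0, 0], "jaw": 1},
  {"translation": [-0.93, -0.17, 0], "dr": [0, 0, 0], "jaw": 1},
  {"translation": [-0.93, -0.17, 0], "dr": [0, 0, 0], "jaw": 1},
  {"translation": [-0.93, -0.17, 0], "dr": [0, 0, 0], "jaw": 1},
  {"translation": [-0.93, -0.17, 0], "dr": [0, 0, 0], "jaw": 1},
  {"translation": [-0.93, -0.17, 0], "dr": [0, 0, 0], "jaw": 1},
  {"translation": [-0.93, -0.17, 0], "dr": [0, 0, 0], "jaw": 1},
  {"translation": [-0.93, -0.17, 0], "dr": [0, 0, 0], "jaw": 1},
  {"translation": [-0.93, -0.17, 0], "dr": [0, 0, 0], "jaw": 1},
  {"translation": [-0.93, -0.17, 0], "dr": [0, 0, 0], "jaw": 1},
])

```text
time_s: 17.38
position: [0.6058, -0.2041, 0.2608]
tcp_rot: [[-0.089, 0.996, -0.0], [0.996, 0.089, 0.0], [0.0, -0.0, -1.0]]
force: [0.1, 0.0, 0.8]
opening: 0.004
```

Call:
arm_command([
  {"translation": [0, 0, 0], "dr": [0, 0, 0.76], "jaw": 1},
  {"translation": [0, 0, 0], "dr": [0, 0, 0.76], "jaw": 1},
  {"translation": [0, 0, 0], "dr": [0, 0, 0.76], "jaw": 1},
  {"translation": [0, 0, 0], "dr": [0, 0, 0.76], "jaw": 1},
  {"translation": [0, 0, 0], "dr": [0, 0, 0.75], "jaw": 1},
  {"translation": [0, 0, 0], "dr": [0, -0.8, 0], "jaw": 1},
  {"translation": [0, 0, 0], "dr": [0, -0.8, 0], "jaw": 1},
  {"translation": [0, 0, 0], "dr": [0, -0.9, 0], "jaw": 1},
  {"translation": [0, 0, 0], "dr": [0, -0.9, 0], "jaw": 1},
  {"translation": [0, 0, 0], "dr": [0, -0.8, 0], "jaw": 1},
  {"translation": [0, 0, 0], "dr": [0, -0.8, 0], "jaw": 1},
  {"translation": [0, 0, 0], "dr": [0, 0, 0], "jaw": 1},
])

```text
time_s: 18.38
position: [0.6061, -0.1996, 0.2584]
tcp_rot: [[0.256, 0.954, -0.153], [0.827, -0.299, -0.476], [-0.5, -0.005, -0.866]]
force: [1.1, 1.2, -0.2]
opening: 0.006
```

```bash
python3 - <<'E'
from h import *
s=read_state(); P=s["position"]; R=s["tcp_rot"]; print(s["time_s"],P,R.round(4),s["joint_positions"].round(1),s["opening"])
for n in ["side","top"]:
    p,d=capture(n); np.savez(f"pics/{n}9.npz",p=p,d=d)
    cv2.imwrite(f"pics/{n}9.png",p[:,:,::-1]); print(n,proj(n,P))
E
```

```text
18.3833 [ 0.60605094 -0.19961506  0.25838041] [[ 0.2565  0.9543 -0.1533]
 [ 0.827  -0.2987 -0.4762]
 [-0.5003 -0.0046 -0.8659]] [-13.4  31.9  75.9 -30.8  76.8  12.4] 0.005527340242716044
side [340.89374847 209.93016073]
top [378.73335784 169.77997398]
```

View pics/top9.png

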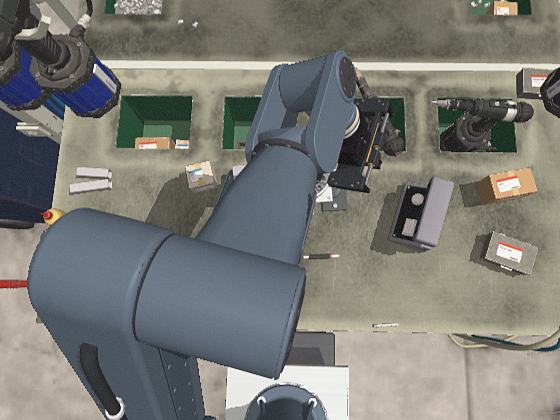

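View pics/side9.png

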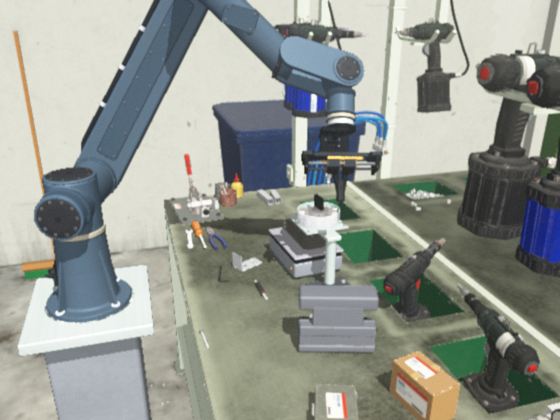

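```bash
python3 - <<'E'
from h import *
s=read_state(); P=s["position"]; R=s["tcp_rot"]
for n in ["side","top"]:
    f=np.load(f"pics/{n}9.npz"); p=f["p"]; X=cloud(n,f["d"]); L=(X-P)@R   # tool frame coords
    m=(np.linalg.norm(L,axis=-1)<.11)&(f["d"]>0)
    Y=L[m]; print(n,m.sum())
    for z0 in np.arange(-.10,.03,.01):
        k=(Y[:,2]>=z0)&(Y[:,2]<z0+.01)
        if k.sum(): print(round(z0,2),k.sum(),"x",Y[k][:,0].min().round(3),Y[k][:,0].max().round(3),"y",Y[k][:,1].min().round(3),Y[k][:,1].max().round(3))
p=np.load("pics/side9.npz")["p"]
cv2.imwrite("pics/s9.png",cv2.resize(p[140:240,280:400],None,fx=5,fy=5,interpolation=cv2.INTER_CUBIC)[:,:,::-1])
E
```

```text
side 516
-0.1 171 x -0.038 0.038 y -0.035 0.03
-0.09 49 x -0.012 0.016 y -0.02 0.023
-0.08 54 x -0.012 0.01 y -0.018 0.013
-0.07 51 x -0.012 0.011 y -0.017 0.011
-0.06 42 x -0.01 0.012 y -0.015 0.008
-0.05 36 x -0.011 0.011 y -0.013 0.006
-0.04 33 x -0.011 0.0 y -0.011 0.006
-0.03 29 x -0.01 0.012 y -0.011 0.006
top 60
-0.1 3 x -0.036 -0.012 y -0.032 0.02
-0.09 1 x -0.012 -0.012 y 0.01 0.01
-0.05 5 x -0.011 -0.009 y -0.009 0.007
-0.04 24 x -0.012 0.002 y -0.01 0.009
-0.03 8 x -0.01 0.002 y -0.009 0.006
```

View pics/s9.png

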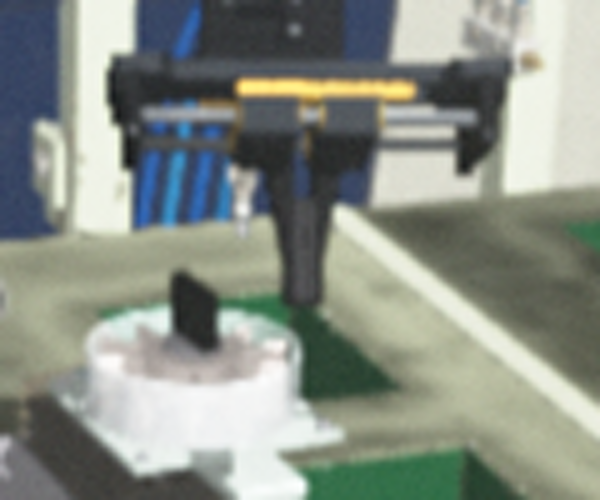

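```bash
python3 - <<'E'
from h import *
f=np.load("pics/top8.npz"); p=f["p"];X=cloud("top",f["d"])
g=cv2.GaussianBlur(p,(0,0),.6).astype(int).sum(2)/3
vv,uu=np.mgrid[:420,:560]
edge=np.where  # head boundary: diagonal
m=(g>95)&(vv>190)&(vv<240)&(uu>398)&(uu<426-(vv-190)*.42)
n,l,s,c=cv2.connectedComponentsWithStats(m.astype(np.uint8)); K=[]
for i in range(1,n):
    if s[i,4]>30:
        w=onz("top",c[i],.059); K.append(w); print(s[i],c[i].round(1),w.round(4),np.median(X[l==i],0).round(4))
        ct,_=cv2.findContours((l==i).astype(np.uint8),cv2.RETR_EXTERNAL,cv2.CHAIN_APPROX_NONE); print(cv2.minAreaRect(np.array([onz("top",q[0],.059)[:2]*1000 for q in ct[0]],np.float32)))
v=K[0]-K[1]; print("len",np.linalg.norm(v),"ang",np.degrees(np.arctan2(v[1],v[0])))
st=read_state(); P=st["position"]; R=st["tcp_rot"]; tip=P+R@[0,0,-.0245]
nn=-R[:,2]
for k in K[:2]: print("to 40mm above key (tool units)",R.T@(k+nn*.04-tip)/.025,"tool z to key top",(R.T@(k-tip))[2])
E
```

```text
[412 193  12  12 103] [417.  198.7] [ 0.5874 -0.337   0.059 ] [ 0.5877 -0.3372  0.0576]
((587.7802734375, -336.3016662597656), (25.562223434448242, 30.91605567932129), 62.70343780517578)
[402 218  12  18 118] [407.2 226.1] [ 0.5135 -0.3087  0.059 ] [ 0.5138 -0.3087  0.0573]
((513.1632080078125, -308.9130859375), (17.915132522583008, 47.10335159301758), 70.32941436767578)
len 0.07913719563464527 ang -20.905288343314513
to 40mm above key (tool units) [-0.6410448  0.916955   9.0258037] tool z to key top 0.2656450924250129
to 40mm above key (tool units) [-0.47694819 -2.24304631  8.93761551] tool z to key top 0.2634403878331142
```

```bash
python3 - <<'E'
from h import *
X=cloud("top",np.load("pics/top0.npz")["d"]); z=X[...,2]
st=read_state(); R=st["tcp_rot"]; 
for nm,k in (("round",[.5874,-.337,.059]),("obl",[.512,-.3135,.059])):
  for h in (.0,.04,.1,.15,.2,.24):
    L=(X-(np.array(k)-R[:,2]*h))@R   # tip frame
    # body box: x +-.045, y+-.105, z from -.35 to -.065
    m=(abs(L[...,0])<.045)&(abs(L[...,1])<.11)&(L[...,2]<-.065)&(L[...,2]>-.3)
    print(nm,h,m.sum(),L[m].round(3)[:4].tolist())
E
```

```text
round 0.0 59 [[-0.044, 0.04, -0.068], [-0.044, 0.039, -0.066], [-0.042, 0.035, -0.066], [-0.043, 0.033, -0.066]]
round 0.04 0 []
round 0.1 0 []
round 0.15 0 []
round 0.2 0 []
round 0.24 0 []
obl 0.0 64 [[-0.044, 0.109, -0.066], [-0.041, 0.107, -0.065], [-0.045, 0.104, -0.066], [-0.044, 0.098, -0.068]]
obl 0.04 0 []
obl 0.1 0 []
obl 0.15 0 []
obl 0.2 0 []
obl 0.24 0 []
```

Call:
arm_command([
  {"translation": [-0.05, 0.09, 0.9], "dr": [0, 0, 0], "jaw": 1},
  {"translation": [-0.05, 0.09, 0.9], "dr": [0, 0, 0], "jaw": 1},
  {"translation": [-0.05, 0.09, 0.9], "dr": [0, 0, 0], "jaw": 1},
  {"translation": [-0.05, 0.09, 0.9], "dr": [0, 0, 0], "jaw": 1},
  {"translation": [-0.05, 0.09, 0.9], "dr": [0, 0, 0], "jaw": 1},
  {"translation": [-0.05, 0.09, 0.9], "dr": [0, 0, 0], "jaw": 1},
  {"translation": [-0.06, 0.09, 0.9], "dr": [0, 0, 0], "jaw": 1},
  {"translation": [-0.06, 0.09, 0.9], "dr": [0, 0, 0], "jaw": 1},
  {"translation": [-0.06, 0.1, 0.9], "dr": [0, 0, 0], "jaw": 1},
  {"translation": [-0.06, 0.1, 0.9], "dr": [0, 0, 0], "jaw": 1},
  {"translation": [0, 0, 0], "dr": [0, 0, 0], "jaw": 1},
  {"translation": [0, 0, 0], "dr": [0, 0, 0], "jaw": 1},
])

```text
time_s: 19.48
position: [0.5894, -0.3302, 0.0724]
tcp_rot: [[0.265, 0.952, -0.154], [0.825, -0.306, -0.475], [-0.499, -0.001, -0.866]]
force: [0.2, -0.7, -0.1]
opening: 0.003
```

```bash
python3 - <<'E'
from h import *
s=read_state(); P=s["position"]; R=s["tcp_rot"]; print(P,R.round(3),s["force"])
tip=P+R@[0,0,-.0245]; k=np.array([.5874,-.337,.059]); print("key in tip frame mm",(R.T@(k-tip)*1000).round(1))
for n in ["side","top"]:
    p,d=capture(n); np.savez(f"pics/{n}10.npz",p=p,d=d)
    X=cloud(n,d); L=(X-tip)@R; m=(abs(L[...,0])<.03)&(abs(L[...,1])<.03)&(L[...,2]>-.03)&(L[...,2]<.02)
    print(n,m.sum(),np.percentile(L[m],[1,50,99],axis=0).round(4) if m.any() else 0)
    a=p[180:330,260:410] if n=="side" else p[130:270,340:490]
    cv2.imwrite(f"pics/{n}10.png",cv2.resize(a,None,fx=4,fy=4,interpolation=cv2.INTER_CUBIC)[:,:,::-1])
E
```

```text
[ 0.58938397 -0.33018214  0.07236842] [[ 0.265  0.952 -0.154]
 [ 0.825 -0.306 -0.475]
 [-0.499 -0.001 -0.866]] [ 0.246618   -0.69367673 -0.13453434]
key in tip frame mm [ 0.5  0.2 39.6]
side 20 [[-0.0148 -0.0125 -0.0295]
 [-0.0085 -0.0022 -0.0282]
 [-0.0012  0.0069 -0.0269]]
top 1 [[-0.03    0.0066 -0.0066]
 [-0.03    0.0066 -0.0066]
 [-0.03    0.0066 -0.0066]]
```

View pics/top10.png

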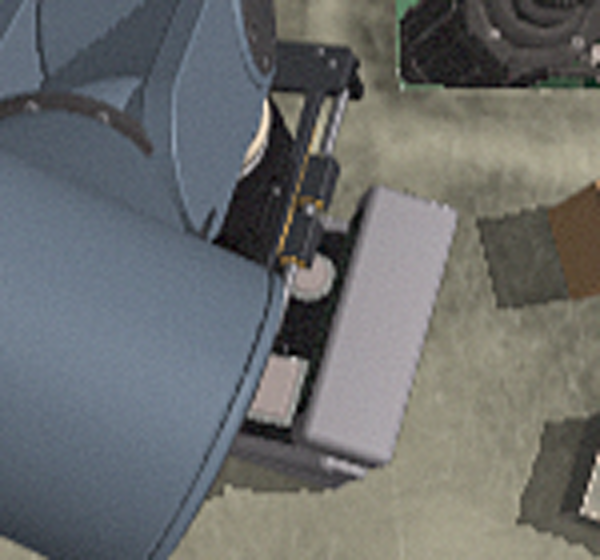

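View pics/side10.png

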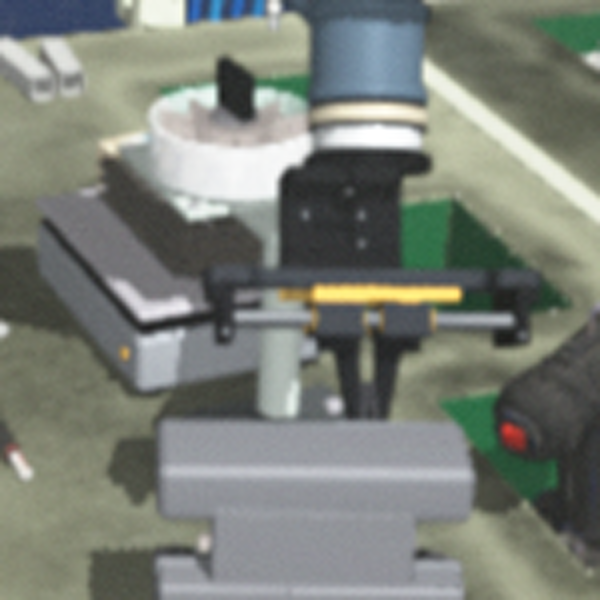

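Call:
arm_command([
  {"translation": [0.12, 0, 0.3], "dr": [0, 0, 0], "jaw": 1},
  {"translation": [0, 0, 0.4], "dr": [0, 0, 0], "jaw": 1},
  {"translation": [0, 0, 0.4], "dr": [0, 0, 0], "jaw": 1},
  {"translation": [0, 0, 0.1], "dr": [0, 0, 0], "jaw": 1},
  {"translation": [0, 0, 0], "dr": [0, 0, 0], "jaw": 1},
  {"translation": [0, 0, 0], "dr": [0, 0, 0], "jaw": 1},
  {"translation": [0, 0, 0], "dr": [0, 0, 0], "jaw": 1},
])

```text
time_s: 20.17
position: [0.5871, -0.3403, 0.0452]
tcp_rot: [[0.262, 0.953, -0.151], [0.825, -0.303, -0.477], [-0.5, 0.0, -0.866]]
force: [0.5, -0.2, 0.8]
opening: 0.006
```

```bash
cat >> h.py <<'E'
def fz(n=2):
    for i in range(n):
        s=read_state(); R=s["tcp_rot"]; print(round(s["time_s"],2),"zpos mm",round(float(-R[:,2]@s["position"])*1000,2),"fn",round(float(-R[:,2]@s["force"]),2),"lat",(R.T@s["force"])[:2].round(2))
        if i<n-1: capture("top")
E
python3 -c "
from h import *
fz(3)"
```

```text
20.17 zpos mm -34.34 fn 0.66 lat [-0.38  0.55]
20.22 zpos mm -34.38 fn 0.64 lat [-0.11 -0.32]
20.27 zpos mm -34.35 fn 0.36 lat [0.27 1.02]
```

Call:
arm_command([
  {"translation": [0, 0, 0.08], "dr": [0, 0, 0], "jaw": 1},
  {"translation": [0, 0, 0.08], "dr": [0, 0, 0], "jaw": 1},
  {"translation": [0, 0, 0.04], "dr": [0, 0, 0], "jaw": 1},
  {"translation": [0, 0, 0], "dr": [0, 0, 0], "jaw": 1},
  {"translation": [0, 0, 0], "dr": [0, 0, 0], "jaw": 1},
])

```text
time_s: 20.68
position: [0.5861, -0.3427, 0.0407]
tcp_rot: [[0.262, 0.953, -0.152], [0.825, -0.303, -0.476], [-0.5, -0.0, -0.866]]
force: [1.4, 0.7, 0.2]
opening: 0.005
```

Call:
arm_command([
  {"translation": [0, 0, 0.04], "dr": [0, 0, 0], "jaw": 1},
  {"translation": [0, 0, 0], "dr": [0, 0, 0], "jaw": 1},
])

```text
time_s: 20.85
position: [0.586, -0.3432, 0.0398]
tcp_rot: [[0.262, 0.953, -0.152], [0.825, -0.303, -0.476], [-0.5, -0.0, -0.866]]
force: [0.1, -0.4, -0.2]
opening: 0.003
```

Call:
arm_command([
  {"translation": [0, 0, 0.04], "dr": [0, 0, 0], "jaw": 1},
  {"translation": [0, 0, 0], "dr": [0, 0, 0], "jaw": 1},
])

```text
time_s: 21.02
position: [0.5858, -0.3437, 0.0389]
tcp_rot: [[0.262, 0.953, -0.152], [0.825, -0.303, -0.476], [-0.5, -0.0, -0.866]]
force: [0.0, 0.3, -0.1]
opening: 0.005
```

```bash
python3 -c "
from h import *
fz(2)"
```

```text
21.02 zpos mm -41.22 fn 0.06 lat [ 0.32 -0.05]
21.07 zpos mm -41.2 fn -0.02 lat [0.4  0.27]
```

Call:
arm_command([
  {"translation": [0, 0, 0.03], "dr": [0, 0, 0], "jaw": 1},
  {"translation": [0, 0, 0], "dr": [0, 0, 0], "jaw": 1},
])

```text
time_s: 21.23
position: [0.5857, -0.3441, 0.0383]
tcp_rot: [[0.262, 0.953, -0.151], [0.825, -0.303, -0.476], [-0.5, -0.0, -0.866]]
force: [0.1, -0.9, -0.5]
opening: 0.006
```

Call:
arm_command([
  {"translation": [0, 0, 0.03], "dr": [0, 0, 0], "jaw": 1},
  {"translation": [0, 0, 0], "dr": [0, 0, 0], "jaw": 1},
])

```text
time_s: 21.4
position: [0.5856, -0.3444, 0.0376]
tcp_rot: [[0.262, 0.953, -0.152], [0.825, -0.303, -0.476], [-0.5, -0.0, -0.866]]
force: [-0.7, 0.4, 0.2]
opening: 0.006
```

```bash
python3 -c "
from h import *
fz(2)"
```

```text
21.4 zpos mm -42.73 fn 0.23 lat [ 0.04 -0.74]
21.45 zpos mm -42.69 fn -0.06 lat [-0.05  0.04]
```

Call:
arm_command([
  {"translation": [0, 0, 0.03], "dr": [0, 0, 0], "jaw": 1},
  {"translation": [0, 0, 0], "dr": [0, 0, 0], "jaw": 1},
])

```text
time_s: 21.62
position: [0.5855, -0.3448, 0.037]
tcp_rot: [[0.262, 0.953, -0.152], [0.825, -0.303, -0.476], [-0.5, -0.0, -0.866]]
force: [0.0, -0.1, -0.6]
opening: 0.007
```

Call:
arm_command([
  {"translation": [0, 0, 0.03], "dr": [0, 0, 0], "jaw": 1},
  {"translation": [0, 0, 0], "dr": [0, 0, 0], "jaw": 1},
])

```text
time_s: 21.78
position: [0.5855, -0.3451, 0.0364]
tcp_rot: [[0.262, 0.953, -0.151], [0.825, -0.303, -0.477], [-0.5, 0.0, -0.866]]
force: [-0.7, 0.8, 0.8]
opening: 0.005
```

```bash
python3 -c "
from h import *
fz(2)"
```

```text
21.78 zpos mm -44.38 fn 0.96 lat [ 0.1  -0.91]
21.83 zpos mm -44.27 fn -0.08 lat [-0.19 -0.18]
```

Call:
arm_command([
  {"translation": [0, 0, 0.03], "dr": [0, 0, 0], "jaw": 1},
  {"translation": [0, 0, 0], "dr": [0, 0, 0], "jaw": 1},
])

```text
time_s: 22.0
position: [0.5854, -0.3454, 0.036]
tcp_rot: [[0.262, 0.953, -0.151], [0.825, -0.303, -0.477], [-0.5, 0.0, -0.866]]
force: [-0.1, 1.7, 1.7]
opening: 0.008
```

Call:
arm_command([
  {"translation": [0, 0, 0.03], "dr": [0, 0, 0], "jaw": 1},
  {"translation": [0, 0, 0], "dr": [0, 0, 0], "jaw": 1},
])

```text
time_s: 22.17
position: [0.5853, -0.3457, 0.0355]
tcp_rot: [[0.262, 0.953, -0.151], [0.825, -0.303, -0.477], [-0.5, 0.0, -0.866]]
force: [-0.1, 1.7, 3.1]
opening: 0.002
```

```bash
python3 -c "
from h import *
fz(2)"
```

```text
22.17 zpos mm -45.48 fn 3.48 lat [-0.2  -0.64]
22.22 zpos mm -45.47 fn 3.62 lat [ 0.78 -0.87]
```

Call:
arm_command([
  {"translation": [0, 0, 0.03], "dr": [0, 0, 0], "jaw": 1},
  {"translation": [0, 0, 0.03], "dr": [0, 0, 0], "jaw": 1},
  {"translation": [0, 0, 0], "dr": [0, 0, 0], "jaw": 1},
])

```text
time_s: 22.47
position: [0.585, -0.3465, 0.034]
tcp_rot: [[0.262, 0.953, -0.151], [0.825, -0.303, -0.477], [-0.5, 0.0, -0.866]]
force: [-0.0, 2.6, 3.9]
opening: 0.005
```

```bash
python3 -c "
from h import *
fz(2)"
```

```text
22.47 zpos mm -47.21 fn 4.63 lat [ 0.15 -0.78]
22.52 zpos mm -47.22 fn 4.66 lat [-0.49 -1.  ]
```

Call:
arm_command([
  {"translation": [0, 0, 0.025], "dr": [0, 0, 0], "jaw": 1},
  {"translation": [0, 0, 0.02], "dr": [0, 0, 0], "jaw": 1},
  {"translation": [0, 0, 0], "dr": [0, 0, 0], "jaw": 1},
])

```text
time_s: 22.77
position: [0.5848, -0.3472, 0.0327]
tcp_rot: [[0.262, 0.953, -0.151], [0.825, -0.303, -0.477], [-0.5, -0.0, -0.866]]
force: [0.3, 1.7, 3.5]
opening: 0.003
```

```bash
python3 -c "
from h import *
fz(2)"
```

```text
22.77 zpos mm -48.59 fn 3.92 lat [-0.3  -0.19]
22.82 zpos mm -48.52 fn 3.75 lat [-0.32 -0.81]
```

Call:
arm_command([
  {"translation": [0, 0, 0.018], "dr": [0, 0, 0], "jaw": 1},
  {"translation": [0, 0, 0], "dr": [0, 0, 0], "jaw": 1},
])

```text
time_s: 22.98
position: [0.5847, -0.3474, 0.0323]
tcp_rot: [[0.262, 0.953, -0.151], [0.825, -0.303, -0.476], [-0.5, -0.0, -0.866]]
force: [0.6, 1.8, 2.3]
opening: 0.008
```

```bash
python3 -c "
from h import *
fz(2)"
```

```text
22.98 zpos mm -48.96 fn 2.97 lat [0.47 0.03]
23.03 zpos mm -48.91 fn 3.44 lat [-0.79 -0.73]
```

Call:
arm_command([
  {"translation": [0, 0, -0.2], "dr": [0, 0, 0], "jaw": 1},
  {"translation": [0, 0, -0.5], "dr": [0, 0, 0], "jaw": 1},
  {"translation": [0, 0, -0.9], "dr": [0, 0, 0], "jaw": 1},
  {"translation": [0, 0, -0.9], "dr": [0, 0, 0], "jaw": 1},
  {"translation": [0, 0, -1], "dr": [0, 0, 0], "jaw": 1},
  {"translation": [0, 0, -1], "dr": [0, 0, 0], "jaw": 1},
  {"translation": [0, 0, -1], "dr": [0, 0, 0], "jaw": 1},
  {"translation": [0, 0, -1], "dr": [0, 0, 0], "jaw": 1},
  {"translation": [0, 0, -1], "dr": [0, 0, 0], "jaw": 1},
  {"translation": [0, 0, -1], "dr": [0, 0, 0], "jaw": 0.6},
  {"translation": [0, 0, -1], "dr": [0, 0, 0], "jaw": 0.6},
  {"translation": [0, 0, -1], "dr": [0, 0, 0], "jaw": 0.6},
])

```text
time_s: 24.03
position: [0.6243, -0.221, 0.2614]
tcp_rot: [[0.262, 0.953, -0.151], [0.826, -0.303, -0.476], [-0.5, -0.0, -0.866]]
force: [0.6, -0.1, 0.4]
opening: 0.152
```

Call:
arm_command([
  {"translation": [0, 0, 0], "dr": [0, 0.8, 0], "jaw": 0.6},
  {"translation": [0, 0, 0], "dr": [0, 0.8, 0], "jaw": 0.6},
  {"translation": [0, 0, 0], "dr": [0, 0.9, 0], "jaw": 0.6},
  {"translation": [0, 0, 0], "dr": [0, 0.9, 0], "jaw": 0.6},
  {"translation": [0, 0, 0], "dr": [0, 0.8, 0], "jaw": 0.6},
  {"translation": [0, 0, 0], "dr": [0, 0.8, 0], "jaw": 0.6},
  {"translation": [0, 0, 0], "dr": [0, 0, -0.76], "jaw": 0.6},
  {"translation": [0, 0, 0], "dr": [0, 0, -0.76], "jaw": 0.6},
  {"translation": [0, 0, 0], "dr": [0, 0, -0.76], "jaw": 0.6},
  {"translation": [0, 0, 0], "dr": [0, 0, -0.76], "jaw": 0.6},
  {"translation": [0, 0, 0], "dr": [0, 0, -0.75], "jaw": 0.6},
  {"translation": [0, 0, 0], "dr": [0, 0, 0], "jaw": 0.6},
])

```text
time_s: 25.03
position: [0.6242, -0.2218, 0.2602]
tcp_rot: [[-0.091, 0.996, -0.0], [0.996, 0.091, 0.0], [0.0, -0.0, -1.0]]
force: [-0.2, -0.5, -0.6]
opening: 0.403
```

```bash
python3 - <<'E'
from h import *
s=read_state(); P=s["position"]; R=s["tcp_rot"]; print(P,R.round(4),s["opening"],s["joint_positions"].round(1))
p,d=capture("top"); np.savez("pics/top11.npz",p=p,d=d); X=cloud("top",d); z=X[...,2]
g=p.astype(int).sum(2)/3
vv,uu=np.mgrid[:420,:560]
m=(uu>290)&(uu<325)&(vv>155)&(vv<190)&(g<50)&(z>.21)&(z<.26)
ct,_=cv2.findContours(m.astype(np.uint8),cv2.RETR_EXTERNAL,cv2.CHAIN_APPROX_NONE)
c=max(ct,key=cv2.contourArea)[:,0]; zt=np.median(z[m]); print(m.sum(),"knob z",np.percentile(z[m],[10,50,90]))
print(cv2.minAreaRect(np.array([onz("top",q,.236)[:2]*1000 for q in c],np.float32)))
cv2.imwrite("pics/t11.png",cv2.resize(p[120:250,240:400],None,fx=4,fy=4,interpolation=cv2.INTER_CUBIC)[:,:,::-1])
q=X[(abs(X[...,0]-.61)<.07)&(abs(X[...,1]+.038)<.07)&(z>.15)&(z<.23)][:,2]; print(np.histogram(q,bins=np.arange(.15,.235,.005)))
E
```

```text
[ 0.62424474 -0.22178933  0.26022775] [[-9.090e-02  9.959e-01 -1.000e-04]
 [ 9.959e-01  9.090e-02  3.000e-04]
 [ 3.000e-04 -0.000e+00 -1.000e+00]] 0.40309940508726577 [-29.2  29.9  72.    0.   78.1 -34.4]
133 knob z [0.21553887 0.23441131 0.23852523]
((607.0510864257812, -38.70259094238281), (16.161245346069336, 44.31016540527344), 6.68463134765625)
(array([  7,  40, 576, 463,  95, 152, 142,  93, 108, 374, 232,  33,  11,
        14,  10,  14]), array([0.15 , 0.155, 0.16 , 0.165, 0.17 , 0.175, 0.18 , 0.185, 0.19 ,
       0.195, 0.2  , 0.205, 0.21 , 0.215, 0.22 , 0.225, 0.23 ]))
```

View pics/t11.png

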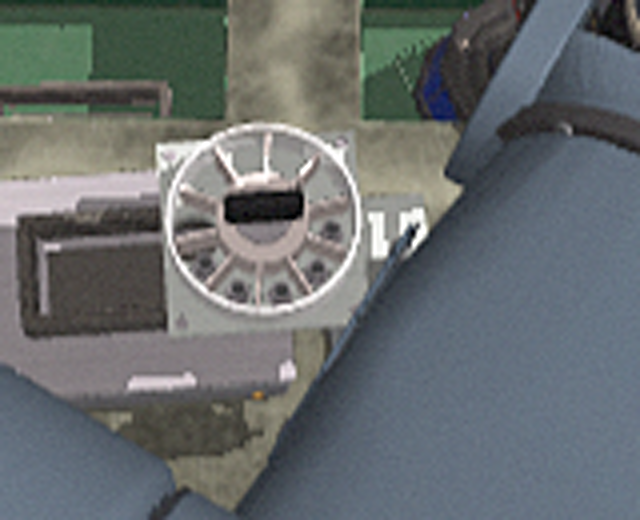

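Call:
arm_command([
  {"translation": [0.9, 0.1, 0], "dr": [0, 0, 0], "jaw": 0.6},
  {"translation": [0.9, 0, 0], "dr": [0, 0, 0], "jaw": 0.6},
  {"translation": [0.9, 0, 0], "dr": [0, 0, 0], "jaw": 0.6},
  {"translation": [0.9, 0, 0], "dr": [0, 0, 0], "jaw": 0.6},
  {"translation": [0.9, 0, 0], "dr": [0, 0, 0], "jaw": 0.6},
  {"translation": [0.9, 0, 0], "dr": [0, 0, 0], "jaw": 0.6},
  {"translation": [0.9, 0, 0], "dr": [0, 0, 0], "jaw": 0.6},
  {"translation": [0.7, 0, 0], "dr": [0, 0, 0], "jaw": 0.6},
  {"translation": [0.35, 0, 0], "dr": [0, 0, 0], "jaw": 0.6},
  {"translation": [0, 0, 0], "dr": [0, 0, 0], "jaw": 0.6},
  {"translation": [0, 0, 0], "dr": [0, 0, 0], "jaw": 0.6},
])

```text
time_s: 26.0
position: [0.6108, -0.0391, 0.2601]
tcp_rot: [[-0.089, 0.996, 0.0], [0.996, 0.089, -0.001], [-0.001, 0.0, -1.0]]
force: [0.3, 0.1, -0.4]
opening: 0.402
```

```bash
python3 - <<'E'
from h import *
s=read_state(); P=s["position"]; R=s["tcp_rot"]; print(P,R.round(4),s["opening"])
print(R.T@(np.array([.610,-.0386,.182])-P)/.025)
p,d=capture("side"); tip=P-R[:,2]*.0245
X=cloud("side",d); z=X[...,2]; L=(X-tip)@R; m=(np.abs(L)<.06).all(-1)&(L[...,2]<.004)
print(np.sort(z[m])[:10])
cv2.imwrite("pics/s12.png",cv2.resize(p[140:270,250:400],None,fx=5,fy=5,interpolation=cv2.INTER_CUBIC)[:600,:,::-1])
E
```

```text
[ 0.61075743 -0.039062    0.26005558] [[-8.93e-02  9.96e-01  5.00e-04]
 [ 9.96e-01  8.93e-02 -8.00e-04]
 [-9.00e-04  4.00e-04 -1.00e+00]] 0.4017145839704564
[ 0.02380873 -0.02970805  3.12219281]
[0.28409712 0.28439428 0.2844972  0.28451771 0.28501756 0.28512417
 0.28515668 0.28602327 0.28702918 0.28730998]
```

View pics/s12.png

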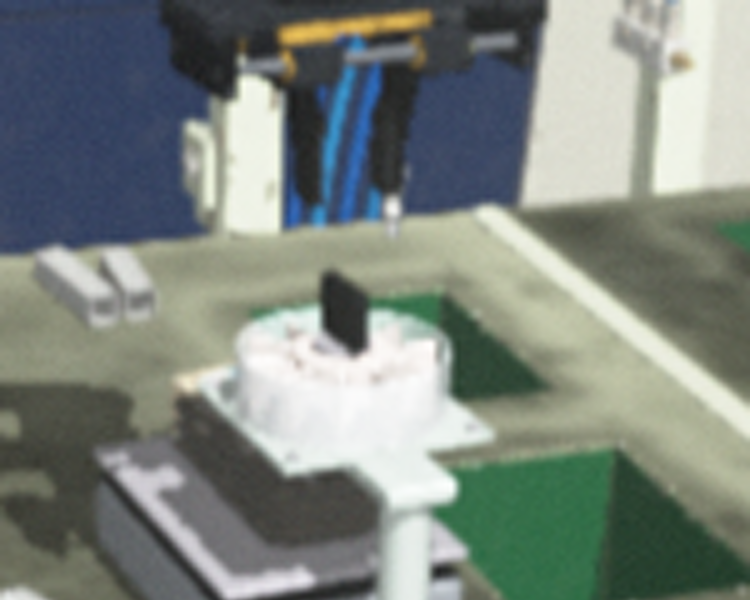

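The open fingers hang either side of the knob, centred over it in the side view.

Call:
arm_command([
  {"translation": [0, 0, 0.7], "dr": [0, 0, 0], "jaw": 0.6},
  {"translation": [0, 0, 0.8], "dr": [0, 0, 0], "jaw": 0.6},
  {"translation": [0, 0, 0.7], "dr": [0, 0, 0], "jaw": 0.6},
  {"translation": [0, 0, 0.5], "dr": [0, 0, 0], "jaw": 0.6},
  {"translation": [0, 0, 0.3], "dr": [0, 0, 0], "jaw": 0.6},
  {"translation": [0, 0, 0], "dr": [0, 0, 0], "jaw": 0.6},
])

```text
time_s: 26.55
position: [0.6095, -0.04, 0.1828]
tcp_rot: [[-0.087, 0.996, -0.004], [0.996, 0.087, 0.001], [0.001, -0.004, -1.0]]
force: [0.8, 0.1, 0.4]
opening: 0.398
```

Call:
arm_command([
  {"translation": [0, 0, 0], "dr": [0, 0, 0], "jaw": 1},
  {"translation": [0, 0, 0], "dr": [0, 0, 0], "jaw": 1},
  {"translation": [0, 0, 0], "dr": [0, 0, 0], "jaw": 1},
  {"translation": [0, 0, 0], "dr": [0, 0, 0], "jaw": 1},
  {"translation": [0, 0, 0], "dr": [0, 0, 0], "jaw": 1},
  {"translation": [0, 0, 0], "dr": [0, 0, 0], "jaw": 1},
])

```text
time_s: 27.05
position: [0.6118, -0.039, 0.1858]
tcp_rot: [[-0.089, 0.996, 0.003], [0.996, 0.089, -0.0], [-0.001, 0.003, -1.0]]
force: [0.9, 0.2, 1.6]
opening: 0.134
```

Call:
arm_command([
  {"translation": [0, 0, 0], "dr": [0, 0, 0.6], "jaw": 1},
  {"translation": [0, 0, 0], "dr": [0, 0, 0.6], "jaw": 1},
  {"translation": [0, 0, 0], "dr": [0, 0, 0.6], "jaw": 1},
  {"translation": [0, 0, 0], "dr": [0, 0, 0.6], "jaw": 1},
  {"translation": [0, 0, 0], "dr": [0, 0, 0.6], "jaw": 1},
  {"translation": [0, 0, 0], "dr": [0, 0, 0.6], "jaw": 1},
  {"translation": [0, 0, 0], "dr": [0, 0, 0.6], "jaw": 1},
  {"translation": [0, 0, 0], "dr": [0, 0, 0.6], "jaw": 1},
  {"translation": [0, 0, 0], "dr": [0, 0, 0.6], "jaw": 1},
  {"translation": [0, 0, 0], "dr": [0, 0, 0.6], "jaw": 1},
  {"translation": [0, 0, 0], "dr": [0, 0, 0.5], "jaw": 1},
  {"translation": [0, 0, 0], "dr": [0, 0, 0], "jaw": 1},
])

```text
time_s: 28.05
position: [0.6109, -0.0388, 0.1858]
tcp_rot: [[0.558, 0.83, 0.001], [0.83, -0.558, -0.0], [0.0, 0.001, -1.0]]
force: [0.3, -0.1, 3.9]
opening: 0.134
```

Call:
arm_command([
  {"translation": [0, 0, 0], "dr": [0, 0, 0], "jaw": 1},
  {"translation": [0, 0, 0], "dr": [0, 0, 0], "jaw": 1},
  {"translation": [0, 0, 0], "dr": [0, 0, 0], "jaw": 1},
])

```text
time_s: 28.3
position: [0.6109, -0.0388, 0.1858]
tcp_rot: [[0.557, 0.831, 0.001], [0.831, -0.557, -0.0], [0.001, 0.001, -1.0]]
force: [-0.5, 0.7, 5.3]
opening: 0.131
```

```bash
python3 - <<'E'
from h import *
s=read_state(); P=s["position"]; R=s["tcp_rot"]; print(P,"yaw y",np.degrees(np.arctan2(R[1,1],R[0,1])),s["opening"],s["force"],s["moment"])
for n in ["side","top"]:
    p,d=capture(n); np.savez(f"pics/{n}13.npz",p=p,d=d)
    a=p[170:280,250:370] if n=="side" else p[140:250,220:370]
    cv2.imwrite(f"pics/{n}13.png",cv2.resize(a,None,fx=5,fy=5,interpolation=cv2.INTER_CUBIC)[:,:,::-1])
E
```

```text
[ 0.61094227 -0.03884858  0.18577984] yaw y -33.81613132104342 0.13088528889451226 [-0.46036547  0.73919356  5.31979237] [ 0.11533509  0.06995283 -0.00944744]
```

View pics/top13.png

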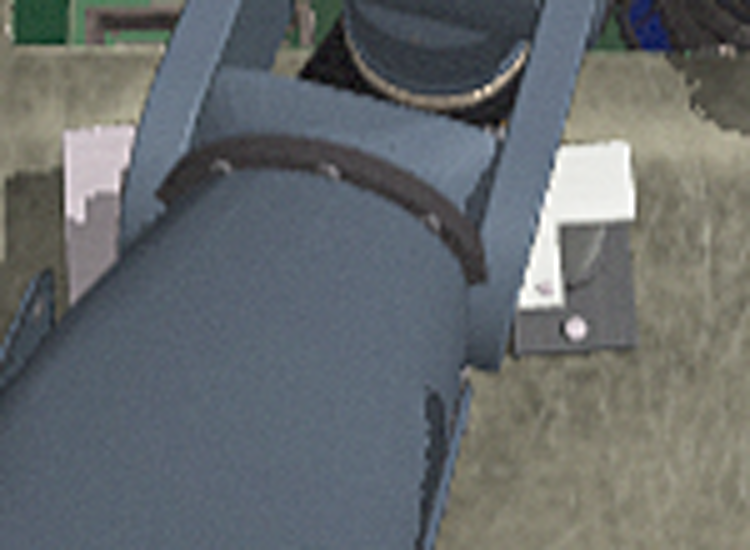

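View pics/side13.png

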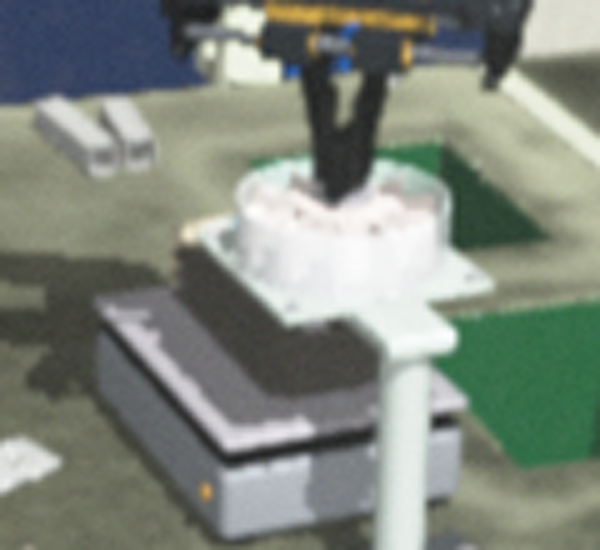

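Call:
arm_command([
  {"translation": [0, 0, 0], "dr": [0, 0, 0.59], "jaw": 1},
  {"translation": [0, 0, 0], "dr": [0, 0, 0.59], "jaw": 1},
  {"translation": [0, 0, 0], "dr": [0, 0, 0.59], "jaw": 1},
  {"translation": [0, 0, 0], "dr": [0, 0, 0.59], "jaw": 1},
  {"translation": [0, 0, 0], "dr": [0, 0, 0.59], "jaw": 1},
  {"translation": [0, 0, 0], "dr": [0, 0, 0.59], "jaw": 1},
  {"translation": [0, 0, 0], "dr": [0, 0, 0.59], "jaw": 1},
  {"translation": [0, 0, 0], "dr": [0, 0, 0.59], "jaw": 1},
  {"translation": [0, 0, 0], "dr": [0, 0, 0.59], "jaw": 1},
  {"translation": [0, 0, 0], "dr": [0, 0, 0.59], "jaw": 1},
  {"translation": [0, 0, 0], "dr": [0, 0, 0], "jaw": 1},
  {"translation": [0, 0, 0], "dr": [0, 0, 0], "jaw": 1},
])

```text
time_s: 29.4
position: [0.6104, -0.0382, 0.1858]
tcp_rot: [[0.935, 0.355, 0.0], [0.355, -0.935, 0.001], [0.0, -0.001, -1.0]]
force: [-1.4, 1.6, 6.6]
opening: 0.13
```

Call:
arm_command([
  {"translation": [0, 0, 0], "dr": [0, 0, 0], "jaw": 0.6},
  {"translation": [0, 0, 0], "dr": [0, 0, 0], "jaw": 0.6},
  {"translation": [0, 0, 0], "dr": [0, 0, 0], "jaw": 0.6},
  {"translation": [0, 0, 0], "dr": [0, 0, 0], "jaw": 0.6},
  {"translation": [0, 0, 0], "dr": [0, 0, 0], "jaw": 0.6},
  {"translation": [0, 0, 0], "dr": [0, 0, 0], "jaw": 0.6},
])

```text
time_s: 29.9
position: [0.6105, -0.039, 0.1845]
tcp_rot: [[0.935, 0.354, -0.001], [0.354, -0.935, 0.0], [-0.0, -0.0, -1.0]]
force: [1.2, -0.3, -0.1]
opening: 0.391
```

Call:
arm_command([
  {"translation": [0, 0, -0.5], "dr": [0, 0, 0], "jaw": 0.6},
  {"translation": [0, 0, -0.7], "dr": [0, 0, 0], "jaw": 0.6},
  {"translation": [0, 0, -0.9], "dr": [0, 0, 0], "jaw": 0.6},
  {"translation": [0, 0, -0.9], "dr": [0, 0, 0], "jaw": 1},
  {"translation": [0, 0, 0], "dr": [0, 0, 0], "jaw": 1},
])

```text
time_s: 30.32
position: [0.6137, -0.0397, 0.2648]
tcp_rot: [[0.935, 0.354, 0.01], [0.354, -0.935, -0.002], [0.008, 0.006, -1.0]]
force: [1.2, -0.9, 1.2]
opening: 0.322
```

```bash
python3 - <<'E'
from h import *
s=read_state(); P=s["position"]; R=s["tcp_rot"]; print(s["time_s"],P,R.round(3),"yaw y",np.degrees(np.arctan2(R[1,1],R[0,1])),s["opening"],s["force"],s["joint_positions"].round(1))
E
```

```text
30.3167 [ 0.61371104 -0.03967646  0.26475644] [[ 0.935  0.354  0.01 ]
 [ 0.354 -0.935 -0.002]
 [ 0.008  0.006 -1.   ]] yaw y -69.27961938117858 0.32247730367672206 [ 1.19965931 -0.86316109  1.1588913 ] [-14.1  25.3  79.4   0.   74.7  55.2]
```

Call:
arm_command([
  {"translation": [-0.62, 0.67, 0], "dr": [0, 0, 0], "jaw": 1},
  {"translation": [-0.62, 0.67, 0], "dr": [0, 0, 0], "jaw": 1},
  {"translation": [-0.62, 0.67, 0], "dr": [0, 0, 0], "jaw": 1},
  {"translation": [-0.62, 0.67, 0], "dr": [0, 0, 0], "jaw": 1},
  {"translation": [-0.62, 0.67, 0], "dr": [0, 0, 0], "jaw": 1},
  {"translation": [-0.62, 0.67, 0], "dr": [0, 0, 0], "jaw": 1},
  {"translation": [-0.62, 0.67, 0], "dr": [0, 0, 0], "jaw": 1},
  {"translation": [-0.62, 0.67, 0], "dr": [0, 0, 0], "jaw": 1},
])

```text
time_s: 30.98
position: [0.5411, -0.209, 0.259]
tcp_rot: [[0.935, 0.354, -0.001], [0.354, -0.935, 0.001], [-0.001, -0.001, -1.0]]
force: [-0.4, -0.3, 0.5]
opening: 0.003
```

Call:
arm_command([
  {"translation": [0, 0, 0], "dr": [0, 0, -0.86], "jaw": 1},
  {"translation": [0, 0, 0], "dr": [0, 0, -0.86], "jaw": 1},
  {"translation": [0, 0, 0], "dr": [0, 0, -0.86], "jaw": 1},
  {"translation": [0, 0, 0], "dr": [0, 0, -0.86], "jaw": 1},
  {"translation": [0, 0, 0], "dr": [0, 0, -0.86], "jaw": 1},
  {"translation": [0, 0, 0], "dr": [0, 0, -0.86], "jaw": 1},
  {"translation": [0, 0, 0], "dr": [0, 0, -0.86], "jaw": 1},
  {"translation": [0, 0, 0], "dr": [0, 0, -0.86], "jaw": 1},
  {"translation": [0, 0, 0], "dr": [0, 0, -0.86], "jaw": 1},
  {"translation": [0, 0, 0], "dr": [0, 0, -0.86], "jaw": 1},
  {"translation": [0, 0, 0], "dr": [0, 0, 0], "jaw": 1},
])

```text
time_s: 31.9
position: [0.5416, -0.208, 0.259]
tcp_rot: [[0.302, 0.953, -0.001], [0.953, -0.302, 0.001], [0.0, -0.001, -1.0]]
force: [-0.1, 0.2, 0.3]
opening: 0.006
```

Call:
arm_command([
  {"translation": [0, 0, 0], "dr": [0, -0.8, 0], "jaw": 1},
  {"translation": [0, 0, 0], "dr": [0, -0.8, 0], "jaw": 1},
  {"translation": [0, 0, 0], "dr": [0, -0.9, 0], "jaw": 1},
  {"translation": [0, 0, 0], "dr": [0, -0.9, 0], "jaw": 1},
  {"translation": [0, 0, 0], "dr": [0, -0.8, 0], "jaw": 1},
  {"translation": [0, 0, 0], "dr": [0, -0.8, 0], "jaw": 1},
  {"translation": [0, 0, 0], "dr": [0, 0, 0], "jaw": 1},
  {"translation": [0, 0, 0], "dr": [0, 0, 0], "jaw": 1},
])

```text
time_s: 32.57
position: [0.542, -0.2069, 0.2586]
tcp_rot: [[0.261, 0.953, -0.153], [0.826, -0.303, -0.475], [-0.499, -0.002, -0.867]]
force: [0.5, -0.7, 0.6]
opening: 0.008
```

```bash
python3 - <<'E'
from h import *
s=read_state(); P=s["position"]; R=s["tcp_rot"]; print(s["time_s"],P,R.round(3),s["opening"],s["joint_positions"].round(1))
tip=P+R@[0,0,-.0245]; k=np.array([.512,-.3135,.059]); print("key in tip frame units",(R.T@(k-tip)/.025).round(2))
for n in ["side","top"]:
    p,d=capture(n); np.savez(f"pics/{n}14.npz",p=p,d=d)
    a=p[160:310,230:400] if n=="side" else p[140:250,220:370]
    cv2.imwrite(f"pics/{n}14.png",cv2.resize(a,None,fx=4,fy=4,interpolation=cv2.INTER_CUBIC)[:,:,::-1])
E
```

```text
32.5667 [ 0.54196409 -0.20692775  0.25858454] [[ 0.261  0.953 -0.153]
 [ 0.826 -0.303 -0.475]
 [-0.499 -0.002 -0.867]] 0.00807274060058306 [-15.6  26.7  85.5 -31.6  72.   13.2]
key in tip frame units [ 0.14  0.16 10.11]
```

View pics/top14.png

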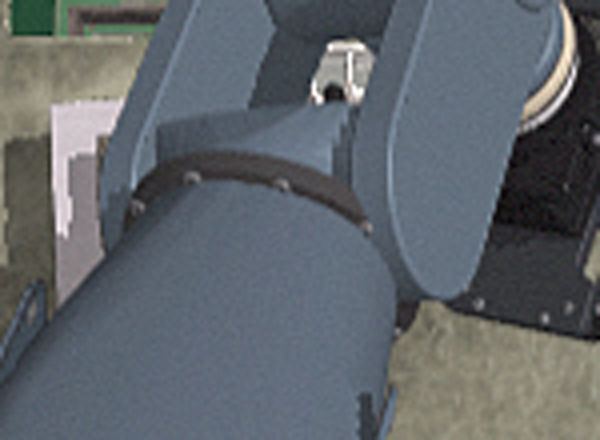

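View pics/side14.png

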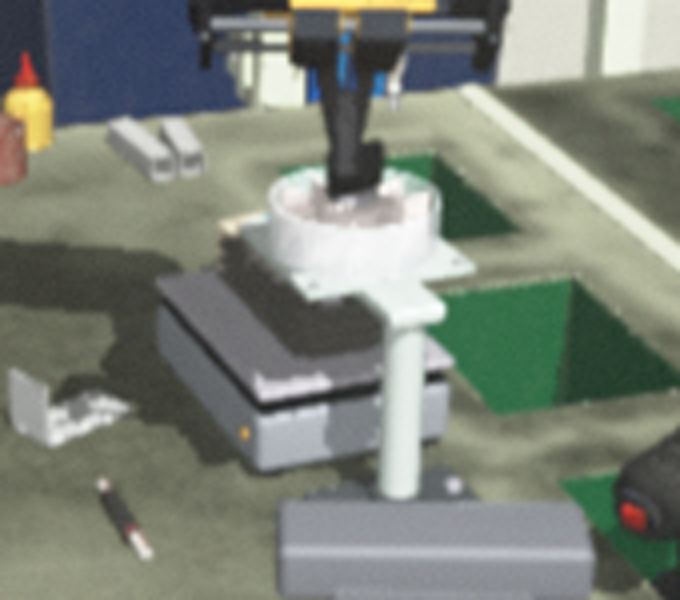

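Call:
arm_command([
  {"translation": [0.03, 0.02, 0.85], "dr": [0, 0, 0], "jaw": 1},
  {"translation": [0.03, 0.02, 0.85], "dr": [0, 0, 0], "jaw": 1},
  {"translation": [0.03, 0.02, 0.85], "dr": [0, 0, 0], "jaw": 1},
  {"translation": [0.03, 0.02, 0.85], "dr": [0, 0, 0], "jaw": 1},
  {"translation": [0.03, 0.02, 0.85], "dr": [0, 0, 0], "jaw": 1},
  {"translation": [0.03, 0.02, 0.85], "dr": [0, 0, 0], "jaw": 1},
  {"translation": [0.03, 0.02, 0.85], "dr": [0, 0, 0], "jaw": 1},
  {"translation": [0.02, 0.02, 0.85], "dr": [0, 0, 0], "jaw": 1},
  {"translation": [0.02, 0, 0.85], "dr": [0, 0, 0], "jaw": 1},
  {"translation": [0.02, 0, 0.85], "dr": [0, 0, 0], "jaw": 1},
  {"translation": [0, 0, 0], "dr": [0, 0, 0], "jaw": 1},
  {"translation": [0, 0, 0], "dr": [0, 0, 0], "jaw": 1},
])

```text
time_s: 33.67
position: [0.5143, -0.3065, 0.0723]
tcp_rot: [[0.266, 0.952, -0.154], [0.825, -0.307, -0.475], [-0.5, -0.001, -0.866]]
force: [-0.1, -0.3, -0.2]
opening: 0.003
```

```bash
python3 - <<'E'
from h import *
s=read_state(); P=s["position"]; R=s["tcp_rot"]; print(s["time_s"],P,s["joint_positions"].round(1))
tip=P+R@[0,0,-.0245]; k=np.array([.512,-.3135,.059]); print("key in tip frame mm",(R.T@(k-tip)*1000).round(2))
fz(1)
for n in ["side","top"]:
    p,d=capture(n); np.savez(f"pics/{n}15.npz",p=p,d=d)
    a=p[160:310,230:400] if n=="side" else p[130:280,220:420]
    cv2.imwrite(f"pics/{n}15.png",cv2.resize(a,None,fx=4,fy=4,interpolation=cv2.INTER_CUBIC)[:,:,::-1])
E
```

```text
33.6667 [ 0.51432707 -0.30645988  0.0722682 ] [-25.7  40.7  95.2 -41.8  48.   21.9]
key in tip frame mm [ 0.2  -0.04 39.7 ]
33.67 zpos mm -3.79 fn -0.31 lat [-0.19  0.01]
```

View pics/top15.png

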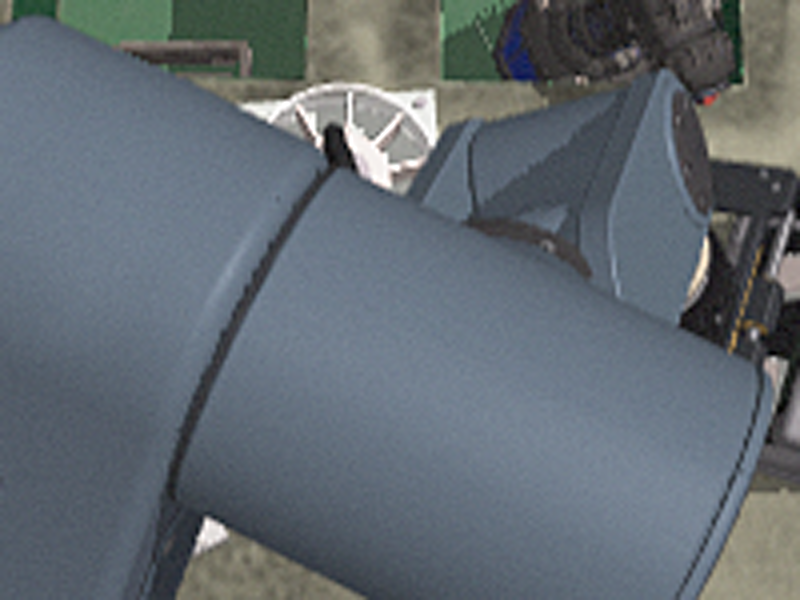

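View pics/side15.png

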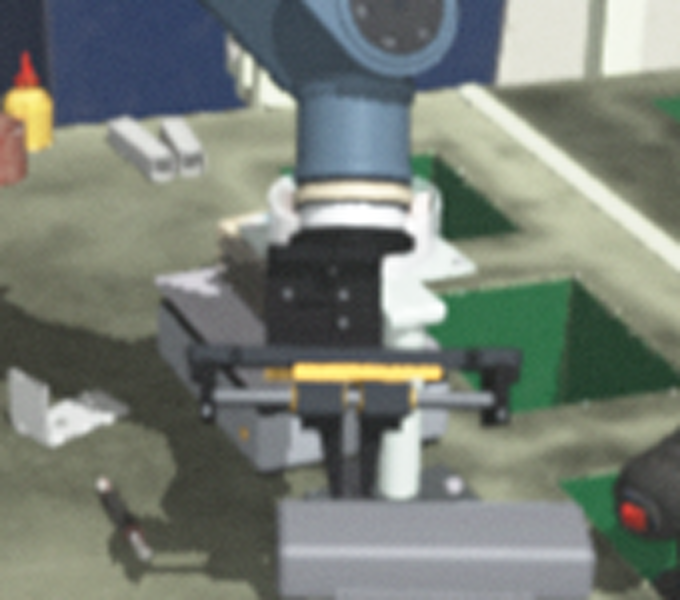

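```bash
python3 - <<'E'
from h import *
p=np.load("pics/top10.npz")["p"]
cv2.imwrite("pics/t10f.png",cv2.resize(p[130:280,220:420],None,fx=4,fy=4,interpolation=cv2.INTER_CUBIC)[:,:,::-1])
E
```

```text
(no output)
```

View pics/t10f.png

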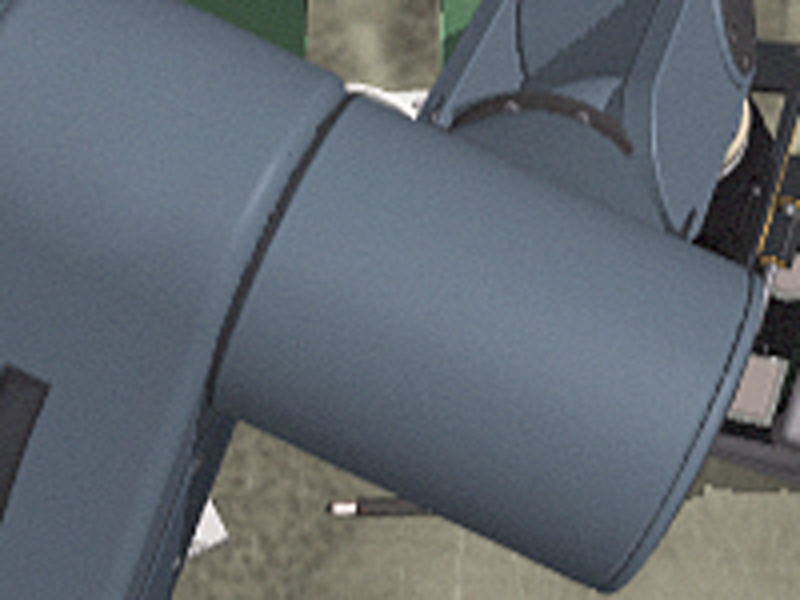

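Call:
arm_command([
  {"translation": [0, 0, -0.7], "dr": [0, 0, 0], "jaw": 1},
  {"translation": [0, 0.3, -0.9], "dr": [0, 0, 0], "jaw": 1},
  {"translation": [0, 0.4, -0.9], "dr": [0, 0, 0], "jaw": 1},
  {"translation": [0, 0.4, -0.9], "dr": [0, 0, 0], "jaw": 1},
  {"translation": [0, 0.4, -0.9], "dr": [0, 0, 0], "jaw": 1},
  {"translation": [0, 0.4, -0.9], "dr": [0, 0, 0], "jaw": 1},
  {"translation": [0, 0.4, -0.9], "dr": [0, 0, 0], "jaw": 1},
  {"translation": [0, 0.4, -0.9], "dr": [0, 0, 0], "jaw": 1},
  {"translation": [0, 0.4, -0.9], "dr": [0, 0, 0], "jaw": 1},
  {"translation": [0, 0.4, -0.6], "dr": [0, 0, 0], "jaw": 1},
])

```text
time_s: 34.6
position: [0.633, -0.2288, 0.2611]
tcp_rot: [[0.265, 0.953, -0.146], [0.825, -0.302, -0.477], [-0.499, 0.006, -0.867]]
force: [-0.0, -0.5, 1.1]
opening: 0.008
```

Call:
arm_command([
  {"translation": [0, 0, 0], "dr": [0, 1, 0], "jaw": 1},
  {"translation": [0, 0, 0], "dr": [0, 1, 0], "jaw": 1},
  {"translation": [0, 0, 0], "dr": [0, 1, 0], "jaw": 1},
  {"translation": [0, 0, 0], "dr": [0, 1, 0], "jaw": 1},
  {"translation": [0, 0, 0], "dr": [0, 1, 0], "jaw": 1},
  {"translation": [0, 0, 0], "dr": [0, 0, 0], "jaw": 1},
])

```text
time_s: 35.1
position: [0.6307, -0.2346, 0.2594]
tcp_rot: [[0.308, 0.951, 0.005], [0.951, -0.308, -0.002], [-0.0, 0.005, -1.0]]
force: [-0.6, -0.1, 0.4]
opening: 0.003
```

```bash
python3 - <<'E'
from h import *
s=read_state(); print(s["time_s"],s["position"],s["joint_positions"].round(1))
p,d=capture("top"); np.savez(f"pics/top16.npz",p=p,d=d)
cv2.imwrite("pics/t16.png",cv2.resize(p[140:230,230:370],None,fx=5.5,fy=5.5,interpolation=cv2.INTER_CUBIC)[:,:,::-1])
X=cloud("top",d); trayscan(X,.1,.13,-.04,.12)
E
```

```text
35.1 [ 0.63066895 -0.23457612  0.25938598] [-29.9  30.7  70.7   0.1  78.3 -12. ]
y -0.04 1 x 0.0281 0.0281 z 0.1022
y -0.03 16 x -0.0373 0.0377 z 0.1134
y -0.02 33 x -0.0371 0.0377 z 0.1133
y -0.01 35 x -0.0385 0.0392 z 0.1125
y 0.0 34 x -0.038 0.0371 z 0.1126
y 0.01 34 x -0.038 0.0379 z 0.1129
y 0.02 36 x -0.0371 0.0391 z 0.1119
y 0.03 33 x -0.0383 0.0389 z 0.1124
y 0.04 34 x -0.0379 0.0376 z 0.1122
y 0.05 41 x -0.0375 0.0381 z 0.1126
y 0.06 108 x -0.0364 0.038 z 0.1129
y ext [-0.16977605  0.06891653]
```

View pics/t16.png

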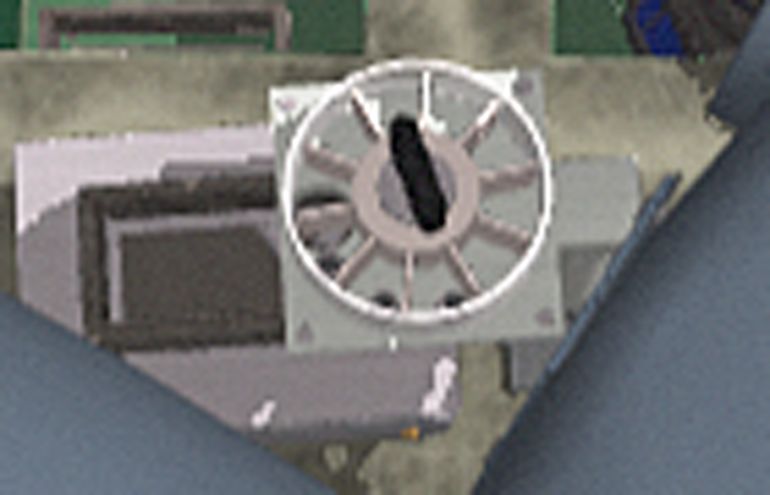

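The drum has turned by about 75° and three nuts are left in it, at about (325,265), (385,300) and (455,300). The pocket over the outlet is empty and the tray hasn't moved. Next I'll book the count.

Call:
arm_command([
  {"translation": [0, 0, 0], "dr": [0, -1, 0], "jaw": 1},
  {"translation": [0, 0, 0], "dr": [0, -1, 0], "jaw": 1},
  {"translation": [0, 0, 0], "dr": [0, -1, 0], "jaw": 1},
  {"translation": [0, 0, 0], "dr": [0, -1, 0], "jaw": 1},
  {"translation": [0, 0, 0], "dr": [0, -1, 0], "jaw": 1},
  {"translation": [0, -0.7, 0], "dr": [0, 0, 0], "jaw": 1},
  {"translation": [0, -0.7, 0], "dr": [0, 0, 0], "jaw": 1},
  {"translation": [0, -0.7, 0], "dr": [0, 0, 0], "jaw": 1},
  {"translation": [0, -0.7, 0], "dr": [0, 0, 0], "jaw": 1},
  {"translation": [0, -0.7, 0], "dr": [0, 0, 0], "jaw": 1},
  {"translation": [0, 0, 0], "dr": [0, 0, 0], "jaw": 1},
])

```text
time_s: 36.07
position: [0.5449, -0.2005, 0.2572]
tcp_rot: [[0.26, 0.954, -0.153], [0.826, -0.301, -0.477], [-0.501, -0.002, -0.865]]
force: [0.0, -0.0, 0.5]
opening: 0.006
```

Call:
arm_command([
  {"translation": [0, 0, 0.85], "dr": [0, 0, 0], "jaw": 1},
  {"translation": [0, 0, 0.9], "dr": [0, 0, 0], "jaw": 1},
  {"translation": [0, 0, 0.9], "dr": [0, 0, 0], "jaw": 1},
  {"translation": [0, 0, 0.9], "dr": [0, 0, 0], "jaw": 1},
  {"translation": [0, 0, 0.9], "dr": [0, 0, 0], "jaw": 1},
  {"translation": [0, 0, 0.9], "dr": [0, 0, 0], "jaw": 1},
  {"translation": [0, 0, 0.9], "dr": [0, 0, 0], "jaw": 1},
  {"translation": [0, 0, 0.9], "dr": [0, 0, 0], "jaw": 1},
  {"translation": [0, 0, 0.75], "dr": [0, 0, 0], "jaw": 1},
  {"translation": [0, 0, 0.6], "dr": [0, 0, 0], "jaw": 1},
  {"translation": [0, 0, 0], "dr": [0, 0, 0], "jaw": 1},
  {"translation": [0, 0, 0], "dr": [0, 0, 0], "jaw": 1},
])

```text
time_s: 37.07
position: [0.5162, -0.3046, 0.0722]
tcp_rot: [[0.262, 0.953, -0.151], [0.825, -0.303, -0.477], [-0.5, 0.0, -0.866]]
force: [1.3, -0.9, -0.2]
opening: 0.006
```

```bash
python3 - <<'E'
from h import *
s=read_state(); P=s["position"]; R=s["tcp_rot"]; print(s["time_s"],P,R.round(3))
tip=P+R@[0,0,-.0245]; k=np.array([.512,-.3135,.059]); print("key in tip frame mm",(R.T@(k-tip)*1000).round(2))
fz(1)
E
```

```text
37.0667 [ 0.5161985  -0.30455742  0.07220146] [[ 0.262  0.953 -0.151]
 [ 0.825 -0.303 -0.477]
 [-0.5    0.    -0.866]]
key in tip frame mm [-1.88 -1.3  40.83]
37.07 zpos mm -4.58 fn -0.38 lat [-0.34  1.48]
```

Call:
arm_command([
  {"translation": [0.04, -0.05, 0.35], "dr": [0, 0, 0], "jaw": 1},
  {"translation": [0, 0, 0.45], "dr": [0, 0, 0], "jaw": 1},
  {"translation": [0, 0, 0.35], "dr": [0, 0, 0], "jaw": 1},
  {"translation": [0, 0, 0.15], "dr": [0, 0, 0], "jaw": 1},
  {"translation": [0, 0, 0.1], "dr": [0, 0, 0], "jaw": 1},
  {"translation": [0, 0, 0], "dr": [0, 0, 0], "jaw": 1},
  {"translation": [0, 0, 0], "dr": [0, 0, 0], "jaw": 1},
])

```text
time_s: 37.65
position: [0.509, -0.3206, 0.0416]
tcp_rot: [[0.263, 0.953, -0.152], [0.825, -0.304, -0.476], [-0.5, 0.0, -0.866]]
force: [-0.2, -0.4, 0.2]
opening: 0.006
```

```bash
python3 -c "
from h import *
fz(2)"
```

```text
37.65 zpos mm -39.33 fn -0.01 lat [-0.51 -0.06]
37.7 zpos mm -39.37 fn 0.01 lat [-0.96  0.42]
```

Call:
arm_command([
  {"translation": [0, 0, 0.04], "dr": [0, 0, 0], "jaw": 1},
  {"translation": [0, 0, 0.04], "dr": [0, 0, 0], "jaw": 1},
  {"translation": [0, 0, 0.04], "dr": [0, 0, 0], "jaw": 1},
  {"translation": [0, 0, 0], "dr": [0, 0, 0], "jaw": 1},
])

```text
time_s: 38.03
position: [0.5086, -0.3219, 0.039]
tcp_rot: [[0.263, 0.953, -0.152], [0.825, -0.304, -0.476], [-0.5, -0.0, -0.866]]
force: [-0.5, 0.3, 0.3]
opening: 0.004
```

Call:
arm_command([
  {"translation": [0, 0, 0.03], "dr": [0, 0, 0], "jaw": 1},
  {"translation": [0, 0, 0.03], "dr": [0, 0, 0], "jaw": 1},
  {"translation": [0, 0, 0], "dr": [0, 0, 0], "jaw": 1},
])

```text
time_s: 38.28
position: [0.5083, -0.3227, 0.0376]
tcp_rot: [[0.263, 0.953, -0.152], [0.825, -0.304, -0.476], [-0.5, -0.0, -0.866]]
force: [-0.1, 0.2, 1.2]
opening: 0.006
```

```bash
python3 -c "
from h import *
fz(2)"
```

```text
38.28 zpos mm -43.8 fn 1.13 lat [-0.49 -0.19]
38.33 zpos mm -43.81 fn 0.09 lat [-0.27  0.47]
```

Call:
arm_command([
  {"translation": [0, 0, 0.03], "dr": [0, 0, 0], "jaw": 1},
  {"translation": [0, 0, 0], "dr": [0, 0, 0], "jaw": 1},
])

```text
time_s: 38.5
position: [0.5083, -0.323, 0.0372]
tcp_rot: [[0.263, 0.953, -0.152], [0.825, -0.304, -0.476], [-0.5, 0.0, -0.866]]
force: [0.3, 1.8, 2.2]
opening: 0.006
```

Call:
arm_command([
  {"translation": [0, 0, 0.03], "dr": [0, 0, 0], "jaw": 1},
  {"translation": [0, 0, 0], "dr": [0, 0, 0], "jaw": 1},
])

```text
time_s: 38.67
position: [0.5082, -0.3232, 0.0367]
tcp_rot: [[0.263, 0.953, -0.152], [0.825, -0.304, -0.476], [-0.5, 0.0, -0.866]]
force: [-0.1, 2.5, 4.1]
opening: 0.007
```

```bash
python3 -c "
from h import *
fz(2)"
```

```text
38.67 zpos mm -45.12 fn 4.73 lat [-0.02 -0.89]
38.72 zpos mm -45.09 fn 3.83 lat [ 0.48 -0.63]
```

Call:
arm_command([
  {"translation": [0, 0, 0.03], "dr": [0, 0, 0], "jaw": 1},
  {"translation": [0, 0, 0.03], "dr": [0, 0, 0], "jaw": 1},
  {"translation": [0, 0, 0], "dr": [0, 0, 0], "jaw": 1},
])

```text
time_s: 38.97
position: [0.5079, -0.324, 0.0352]
tcp_rot: [[0.263, 0.953, -0.152], [0.825, -0.304, -0.476], [-0.5, -0.0, -0.866]]
force: [-0.2, 2.2, 3.4]
opening: 0.005
```

```bash
python3 -c "
from h import *
fz(2)"
```

```text
38.97 zpos mm -46.73 fn 3.92 lat [ 0.05 -0.9 ]
39.02 zpos mm -46.73 fn 5.06 lat [-0.04 -1.  ]
```

Call:
arm_command([
  {"translation": [0, 0, 0.025], "dr": [0, 0, 0], "jaw": 1},
  {"translation": [0, 0, 0.025], "dr": [0, 0, 0], "jaw": 1},
  {"translation": [0, 0, 0], "dr": [0, 0, 0], "jaw": 1},
])

```text
time_s: 39.27
position: [0.5077, -0.3248, 0.0338]
tcp_rot: [[0.263, 0.953, -0.152], [0.825, -0.304, -0.476], [-0.5, -0.0, -0.866]]
force: [-0.7, 2.1, 3.2]
opening: 0.007
```

```bash
python3 -c "
from h import *
fz(3)"
```

```text
39.27 zpos mm -48.18 fn 3.63 lat [-0.06 -1.27]
39.32 zpos mm -48.14 fn 3.23 lat [ 0.21 -0.76]
39.37 zpos mm -48.1 fn 3.88 lat [ 0.29 -0.84]
```

Call:
arm_command([
  {"translation": [0, 0, 0.016], "dr": [0, 0, 0], "jaw": 1},
  {"translation": [0, 0, 0], "dr": [0, 0, 0], "jaw": 1},
])

```text
time_s: 39.53
position: [0.5076, -0.3249, 0.0336]
tcp_rot: [[0.263, 0.953, -0.152], [0.825, -0.304, -0.476], [-0.5, -0.0, -0.866]]
force: [0.9, 1.7, 3.7]
opening: 0.002
```

```bash
python3 -c "
from h import *
fz(3)"
```

```text
39.53 zpos mm -48.49 fn 4.18 lat [-0.21  0.37]
39.58 zpos mm -48.5 fn 3.34 lat [ 0.56 -0.78]
39.63 zpos mm -48.44 fn 3.46 lat [-0.7  -0.73]
```

Call:
arm_command([
  {"translation": [0, 0, -0.2], "dr": [0, 0, 0], "jaw": 1},
  {"translation": [0, 0, -0.6], "dr": [0, 0, 0], "jaw": 1},
  {"translation": [0, 0, -0.9], "dr": [0, 0, 0], "jaw": 1},
  {"translation": [0, 0.3, -0.9], "dr": [0, 0, 0], "jaw": 1},
  {"translation": [0, 0.4, -0.9], "dr": [0, 0, 0], "jaw": 1},
  {"translation": [0, 0.4, -0.9], "dr": [0, 0, 0], "jaw": 1},
  {"translation": [0, 0.4, -0.9], "dr": [0, 0, 0], "jaw": 1},
  {"translation": [0, 0.4, -0.9], "dr": [0, 0, 0], "jaw": 1},
  {"translation": [0, 0.4, -0.9], "dr": [0, 0, 0], "jaw": 1},
  {"translation": [0, 0.4, -0.9], "dr": [0, 0, 0], "jaw": 1},
  {"translation": [0, 0.4, -0.9], "dr": [0, 0, 0], "jaw": 1},
  {"translation": [0, 0.4, -0.9], "dr": [0, 0, 0], "jaw": 1},
])

```text
time_s: 40.63
position: [0.6287, -0.2334, 0.2477]
tcp_rot: [[0.263, 0.953, -0.151], [0.826, -0.303, -0.476], [-0.499, 0.0, -0.867]]
force: [-0.4, -0.2, -0.4]
opening: 0.006
```

Call:
arm_command([
  {"translation": [0, 0, 0], "dr": [0, 1, 0], "jaw": 1},
  {"translation": [0, 0, 0], "dr": [0, 1, 0], "jaw": 1},
  {"translation": [0, 0, 0], "dr": [0, 1, 0], "jaw": 1},
  {"translation": [0, 0, 0], "dr": [0, 1, 0], "jaw": 1},
  {"translation": [0, 0, 0], "dr": [0, 1, 0], "jaw": 1},
  {"translation": [0, 0, 0], "dr": [0, 0, 0], "jaw": 1},
  {"translation": [0, 0, 0], "dr": [0, 0, 0], "jaw": 1},
])

```text
time_s: 41.22
position: [0.6276, -0.2359, 0.2464]
tcp_rot: [[0.306, 0.952, -0.0], [0.952, -0.306, -0.001], [-0.001, 0.0, -1.0]]
force: [0.0, 1.0, -0.6]
opening: 0.004
```

```bash
python3 - <<'E'
from h import *
s=read_state(); print(s["time_s"],s["position"],s["force"])
p,d=capture("top"); np.savez(f"pics/top17.npz",p=p,d=d)
cv2.imwrite("pics/t17.png",cv2.resize(p[130:290,170:470],None,fx=2.6,fy=2.6,interpolation=cv2.INTER_CUBIC)[:,:,::-1])
X=cloud("top",d); trayscan(X,.1,.13,-.04,.1)
p,d=capture("side"); cv2.imwrite("pics/s17.png",cv2.resize(p[180:360,210:390],None,fx=3.3,fy=3.3,interpolation=cv2.INTER_CUBIC)[:,:,::-1])
E
```

```text
41.2167 [ 0.62759934 -0.23592028  0.2464216 ] [ 0.02073189  1.02517499 -0.58343346]
y -0.03 16 x -0.0375 0.038 z 0.1131
y -0.02 35 x -0.0373 0.0386 z 0.1127
y -0.01 37 x -0.0389 0.0388 z 0.1117
y 0.0 33 x -0.0382 0.0377 z 0.1128
y 0.01 33 x -0.038 0.0373 z 0.1128
y 0.02 34 x -0.0371 0.039 z 0.1133
y 0.03 31 x -0.0386 0.0383 z 0.1131
y 0.04 26 x -0.0355 0.0373 z 0.1131
y 0.05 19 x -0.0298 0.0383 z 0.1121
y 0.06 88 x -0.022 0.0388 z 0.113
y ext [-0.17052005  0.06912829]
```

View pics/t17.png

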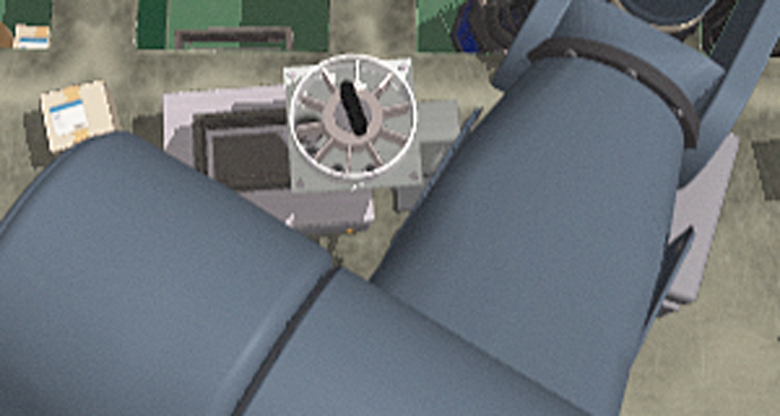

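View pics/s17.png

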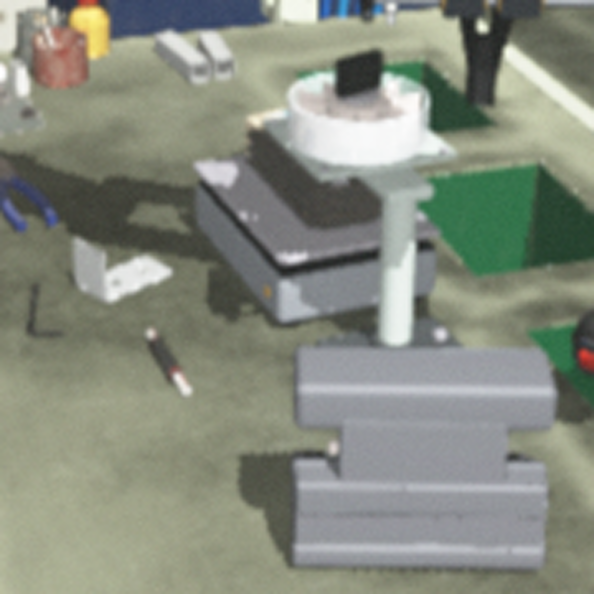

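The tray stands level on the pan, three nuts are still in the drum, and the carton, bracket and gauge are where they were. The arm is clear of everything, so I'm handing in.

```bash
python3 -c "
from rig import *
print(hand_in())"
```

```text
the job is handed in; nothing more can be done
None
```

I handed the job in after about 41 s of the 72 s allowed. The tray is on the pan under the outlet, the scale was zeroed, two nuts were dropped one after the other, and the count was booked. The hand-in gave no verdict.

**What the last checks showed:**
- **Tray:** it stands level on the pan, with its rim at 0.113 m. Its centre is within about 1 mm of the pan's centre along x and about 8 mm right of it along y, so about 37 mm left of the outlet.
- **Drum:** the hand turned the knob clockwise by about 1.30 rad, with a pause near 0.68. Afterwards the top view showed three nuts still in the drum and the outlet pocket empty.
- **Keys:** I pressed each in small steps. The force peaked, then dropped to about 3.2 N (round) and 3.6 N (oblong), with about 4.5 to 4.7 mm of travel. That is past the click at 3 mm and short of the 6.3 mm limit.
- **Surroundings:** the carton, bracket and gauge look unmoved, and the arm was clear of everything.

**What disagreed or could not be checked:**
- **Fingertip position:** the real fingertips were about 32 mm further back along the tool axis than the stated TCP data says. My first pinch therefore closed above the tray's rim without touching it. I measured the offset in both depth images and corrected for it from then on.
- **Nuts in the tray:** I could not see the two nuts directly because the drum's floor plate hides that end of the tray. I inferred them from the three left in the drum.
- **Keys back up:** the arm covered the key panel in the last top view, so I did not see the keys return. I relied on the hand being well clear and the keys springing back.

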